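# Dip the gearbox with the gauge rod and present it for reading

## Robot

A 7-joint arm with a two-finger parallel gripper is mounted at the origin on the work surface. World frame = base frame: x ahead of the robot, y to its left, z up, the work surface at z = 0. Lengths are in m, angles in rad, forces in N, time in s.
With the tool pointing down it reaches from about 0.425 to 0.95 m from the base axis. Payload 4.7 kg.
Tool frame: the origin (TCP) lies where the fingers leave the gripper's body, on its centre line; the fingertips stand 73 mm ahead of it and the grasp point (between the pads) lies 54 mm ahead of it (arm.tips_ahead is the distance from the TCP to the fingertips, in m); z points along the fingers, y is the direction in which the jaws open and shut (so a half turn about z gives the same grasp; the last joint's range is limited). The gripper opens to 85 mm and grips with 20 to 120 N. Pads are 22 mm wide; open, the fingers measure 114 mm over their backs; the gripper's body (76 mm by 85 mm) begins 54 mm behind the grasp point. The pads swing forward as they close: fully open they stand 13 mm farther back than shut.
Start: joints at [-1.316, 0.469, -0.049, 1.532, 0.024, 1.141, -0.082], TCP at [0.189, 0.648, 0.304] pointing down, gripper open.
Joint ranges: [-2.59, 2.59], [-0.33, 1.99], [-1.39, 1.29], [0.1, 2.45], [-1.04, 4.18], [0.21, 1.99], [-2.66, 2.66]. Speed limits (rad/s): [2.57, 2.57, 3.14, 3.14, 3.14, 3.14, 3.14].

## Interface

Orientations are given as a 3x3 rotation matrix whose columns are the frame's x, y, z axes.
In Python, from cell import arm, optics gives the robot as it stands. The module is installed in compiled form; this text tells all that it offers.
- The arm moves only by the shell command python3 -m pendant 'ROWS' [OPENING] [FORCE]. ROWS is JSON, a list of rows, each an object with "xyz": the shift along the tool's x, y, z in mm, a list of three; "turn": the turn about the tool's z in rad. A call has 1 to 10 rows; each row shifts and turns the pose as measured when the row begins, along the tool's axes as they then stand; what a row does not reach is not made up. A row lasts 1/8 s, in which the tool goes at most 62.5 mm and 10.7 degrees, less where a joint would pass 70% of its speed; a pose out of reach is approached as far as the arm can. A call with a gripper value outside its range is refused whole. OPENING is the opening, from 0 (shut) to 1 (fully open), set as the call begins (- or left out, the last holds). The fingers move at their own pace and stop on an object; FORCE is the grip in N (left out, the last holds). Time passes only in rows, so rows that do not move let the fingers close. It gives the time, the measured TCP pose, the force and the opening at its end, in the units of the state.
- arm.state(): the state, without advancing time (a new reading comes with each control period).
- optics.get_image(name): name is "side" or "top" or "wrist"; returns a dict with "frame" (480x640x3 uint8, red, green, blue), "depth" (480x640 float32, m along the optical axis (not along the pixel's ray), 0 where there is no reading), "fx", "fy", "cx", "cy" (pixels), "origin" and "attitude" of the camera in the world; the wrist camera has in their place "mount" (4x4, takes a point from camera to tool coordinates, whose origin is the TCP and whose axes are the flange's). Camera axes: x right, y up, looking along -z (the intrinsics and any distortion apply to the point x, -y, -z); pixel columns grow to the right and rows downward; lengths in m; the calibration is good to about 2 mm. A picture is of the moment at which its call begins: read the wrist's pose just before it.
- arm.finish_job(): hands the job in, once; it reports no verdict.
The state is a dict: "t": time; "joint_positions": joint angles; "qd": joint speeds; "joint_efforts": joint torques, N m; "eef_pos": TCP position; "tool_rot": TCP orientation; "wrist_force": force on the tool from outside, world axes, zero at the start; "ft_torque": the same for the moment, N m; "finger_gap": finger opening in m.
Only numpy, scipy, OpenCV 4.12 (cv2) and the standard library are available. Lean on these libraries where they do the work, as an engineer would, in place of code of your own. Each camera call takes 0.05 s, during which the arm holds its last target. There are 200 camera calls.

## Task

Slide the dust gate on the gearbox's sloping guide tube fully open to its stop, take the gauge rod from its cradle and push it down the tube until its collar stops on the tube's mouth. Then draw the rod right out and finish while still holding it in the gripper, steady and level, with its tip over the middle of the square white tile and about 20 cm above it. Leave the gate open and the other things on the bench where they are.

Things in the scene. Friction and masses are not known exactly. Their poses are not given: they have to be found in the camera images.
- tube: dark steel guide tube sloping up out of the gearbox's front. Origin: centre of its mouth, 125 mm above the bench. z points out of the mouth along the bore, 35 deg above level; y is level; x points down, square to the bore. Outer diameter 30, bore 13, straight, smooth, 90 deep (mm)
- gearbox: cast gearbox with a round motor on its +y side, fixed to the bench with tube and gate on it. Origin on the bench below the tube's mouth; z up, x level, the way the mouth faces. Housing x -198 to -78, 131 high (a box on the motor 150); in all x -208 to 0, y -110 to +245 (mm)
- gate (a joint): travel (m) of the dust gate, a steel plate 34 mm wide and 3 thick that slides along the tube's +y (towards the motor's side), 3 to 6 mm before the mouth. 0 = shut, 0.065 = fully open at its stop. Starts at 0 to 0.010, blocking the mouth. Friction about 1.5 N; it stays where it is left
- rod: gauge rod (dipstick), about 0.1 kg, balanced near the collar. Origin: centre of the collar's stop face; x towards the tip. Shaft 8 mm thick, tip at x +80; collar 26 across, x -8 to 0; wooden handle x -95 to -25, 18 wide (y), 16 high (z), grip it at x -52. Starts level in the cradle, z up, axis 55 above the bench. When home, its origin is at the tube's origin, its x along tube -z
- rod_tip (a point): the tip of the gauge rod, at x +80 in the rod's frame
- cradle: wooden cradle, fixed. Origin on the bench below the rod's origin, x as the rod's. Base 180 x 60 x 12 mm; two forks 8 thick at x +50 (under the shaft, prongs to 61 above the bench) and x -88 (under the handle's end, to 59, 33 wide); the handle is free between. The rod lifts straight up
- tile: square white reading tile 100 x 100 x 6, fixed on the bench; origin at the centre of its underside
- gate_grip (a point): the gate's upright black grip, 14 wide (tube y), 12 thick (tube z), 40 long (tube x, from 16 to 56 above the bore's axis along tube -x). This point is at tube (-40, gate travel, 5.5), 16 below the grip's end; the point's axes are the tube's. Reach it along tube +x
- sanding_block: bystander: cork sanding block 110 x 65 x 35 (sizes in mm); origin on its underside or within it; to be left alone
- tape_measure: bystander: tape measure 70 x 37 x 65 (sizes in mm); origin on its underside or within it; to be left alone
- screwdriver: bystander: screwdriver lying down (sizes in mm); origin on its underside or within it; to be left alone
- wrench: bystander: spanner lying down (sizes in mm); origin on its underside or within it; to be left alone
- mug: bystander: mug, 80 across, 90 high (sizes in mm); origin on its underside or within it; to be left alone
- glue: bystander: glue bottle, 60 across, 160 high (sizes in mm); origin on its underside or within it; to be left alone
- offcut: bystander: wooden offcut 160 x 60 x 40 (sizes in mm); origin on its underside or within it; to be left alone
Mind the look-alikes: they are no part of the job. Of the things like the rod, leave any that is blue; of the rest the larger one is meant.

How it is judged:
By the outcome, as a careful person would: the job done as asked, in the order asked, and still so for the second after the job is handed in, while the arm keeps its last pose, push and grip.
It also fails if it takes over 59 s, if anything falls off the work surface, if the arm or the gripper's body presses on something with over 40 N, if the wrist force passes 120 N, or if a joint passes its speed limit or range.

## Working session

There is one attempt and no reset: what is moved stays moved. The work goes in short steps, Python scripts to look and compute and a shell command to move; the robot and the scene stay as the last step left them, time stands still between calls to the robot, and variables do not carry over. Pictures are saved under pics/ and viewed, about 8 in all and at most 12, crops included, and the job is handed in when it is done.

```bash
mkdir -p pics; cat > h.py <<'E'
import numpy as np, cv2
from cell import arm, optics
def grab(n,save=None):
    s=arm.state(); d=optics.get_image(n); d['s']=s
    if 'mount' in d:
        T=np.eye(4);T[:3,:3]=s['tool_rot'];T[:3,3]=s['eef_pos'];C=T@np.array(d['mount'])
        d['R'],d['o']=C[:3,:3],C[:3,3]
    else: d['R'],d['o']=np.array(d['attitude']),np.array(d['origin'])
    if save: cv2.imwrite('pics/'+save,cv2.cvtColor(d['frame'],cv2.COLOR_RGB2BGR)); np.savez('pics/'+save+'.npz',**{k:v for k,v in d.items() if k!='s'})
    return d
def cloud(d):
    v,u=np.mgrid[:480,:640]; z=d['depth']
    P=np.stack([(u-d['cx'])/d['fx']*z,-(v-d['cy'])/d['fy']*z,-z],-1)
    return P@d['R'].T+d['o']
def load(n): return dict(np.load('pics/'+n+'.npz'))
E
python3 - <<'E'
from h import *
for n in('top','side'):
    d=grab(n,n+'0.png'); print(n,[k for k in d],d['fx'],d['cx'],d['o'],d['R'].round(3).tolist())
    P=cloud(d); print([P[r,c].round(3).tolist() for r,c in((100,100),(240,320),(400,500))])
print({k:np.round(v,3).tolist() for k,v in arm.state().items()})
a=cv2.imread('pics/top0.png');b=cv2.imread('pics/side0.png')
E
```

```text
top ['frame', 'depth', 'fx', 'fy', 'cx', 'cy', 'origin', 'attitude', 's', 'R', 'o'] 485.91603110552535 319.7700491659719 [ 0.43661042 -0.03579896  1.33118487] [[0.025, 0.996, -0.086], [-1.0, 0.025, 0.005], [0.007, 0.086, 0.996]]
[[0.923, 0.585, -0.001], [0.545, -0.043, -0.007], [0.127, -0.536, -0.001]]
side ['frame', 'depth', 'fx', 'fy', 'cx', 'cy', 'origin', 'attitude', 's', 'R', 'o'] 439.0225945700164 322.0362216457837 [-0.07700017 -0.74488919  0.7750122 ] [[0.743, 0.405, -0.533], [-0.669, 0.421, -0.612], [-0.023, 0.812, 0.584]]
[[0.76, 2.449, -0.168], [0.614, 0.058, 0.001], [0.415, -0.612, 0.131]]
{'t': 0.1, 'joint_positions': [-1.316, 0.469, -0.049, 1.534, 0.024, 1.141, -0.082], 'qd': [0.0, -0.0, -0.002, -0.003, -0.001, 0.001, -0.001], 'joint_efforts': [0.001, -51.152, -0.047, -23.839, 0.011, 0.004, 0.0], 'eef_pos': [0.189, 0.648, 0.303], 'tool_rot': [[-0.96, 0.28, -0.0], [0.28, 0.96, -0.002], [-0.0, -0.002, -1.0]], 'wrist_force': [0.867, -1.041, 0.897], 'ft_torque': [-0.061, 0.03, -0.037], 'finger_gap': 0.086}
```

View pics/top0.png

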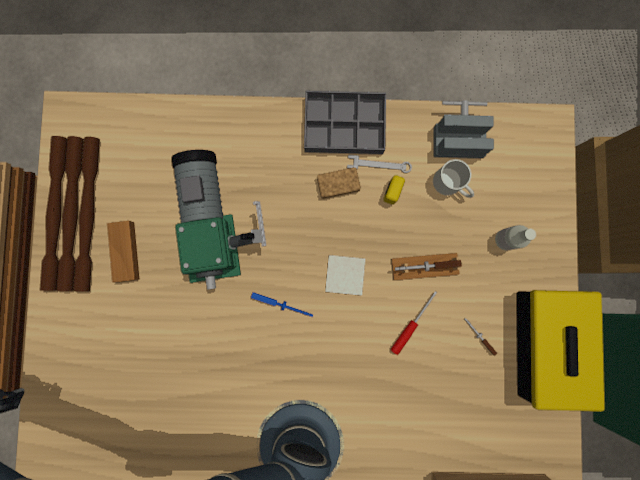

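View pics/side0.png

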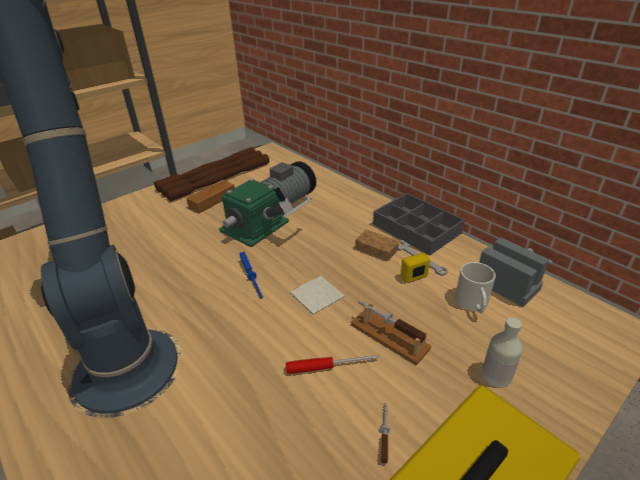

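Candidates for the rod: the one in the cradle (top view, 425,266), a blue one (282,304) and a small brown one (480,337). The one in the cradle fits, because it isn't blue and is the larger of the other two. Next I'll measure it and make the confirming crop.

```bash
python3 - <<'E'
from h import *
d=load('top0.png');P=cloud(d)
print('bench z',np.median(P[350:400,100:200,2]))
def show(n,m):
    q=P[m]; r=cv2.minAreaRect((q[:,:2]*1000).astype(np.float32)); print(n,m.sum(),'med',np.median(q,0).round(4),'rect',np.round(r[0],1),np.round(r[1],1),round(r[2],1),'z',np.percentile(q[:,2],[5,50,95]).round(4))
def roi(x0,x1,y0,y1):
    m=np.zeros((480,640),bool); m[y0:y1,x0:x1]=1; return m
f=d['frame'].astype(int); hsv=cv2.cvtColor(d['frame'],cv2.COLOR_RGB2HSV)
z=P[...,2]
show('tile',roi(315,380,245,305)&(hsv[...,1]<50)&(hsv[...,2]>150))
m=roi(380,475,240,290)
show('cradle base',m&(z>.004)&(z<.02)); show('rod>.045',m&(z>.045))
hd=m&(z>.05)&(hsv[...,1]>110); show('handle',hd)
q=P[m&(z>.05)]; 
vx,vy,x0,y0=cv2.fitLine((q[:,:2]).astype(np.float32),cv2.DIST_HUBER,0,.01,.01).ravel();print('axis',vx,vy,x0,y0,np.sort(((q[:,:2]-[x0,y0])@[vx,vy]))[[0,3,-4,-1]])
for n,b in dict(g=(160,275,140,295)).items():
    big=[cv2.resize(d['frame'][b[2]:b[3],b[0]:b[1]],None,fx=3.4,fy=3.4,interpolation=2)]
    c=d['frame'][230:295,375:475]; big.append(cv2.resize(c,(400,260),interpolation=2))
h=max(x.shape[0] for x in big)
im=np.hstack([cv2.copyMakeBorder(x,0,h-x.shape[0],0,5,0) for x in big]);print(im.shape)
cv2.imwrite('pics/c1.png',im[...,::-1])
g=roi(225,275,195,260)
for r in range(200,252,3): print(r,[(c,int(z[r,c]*1000)) for c in range(228,272,3) if z[r,c]>.03])
E
```

```text
bench z -0.0017346443370321873
tile 1331 med [ 0.4505 -0.1127  0.0051] rect [452.1 -99.8] [125.3 100.1] 85.7 z [0.0005 0.0051 0.0097]
cradle base 1237 med [ 0.475  -0.3217  0.0109] rect [ 484.5 -336.3] [133.7 258.5] 1.5 z [0.0046 0.0109 0.0157]
rod>.045 401 med [ 0.4788 -0.3449  0.0608] rect [ 469.7 -223.6] [ 29.9 380.2] 5.5 z [0.0524 0.0608 0.0702]
handle 229 med [ 0.4825 -0.3736  0.062 ] rect [ 469.5 -223.6] [ 29.3 380.2] 5.5 z [0.0546 0.062  0.0683]
axis 0.1418831 -0.9898834 0.4739459 -0.29721978 [-0.26407341 -0.26407341  0.11424963  0.11604358]
(527, 801, 3)
200 []
203 [(255, 119), (258, 112)]
206 [(258, 113)]
209 [(258, 113)]
212 [(258, 108)]
215 [(258, 107), (261, 107)]
218 [(258, 111), (261, 106), (264, 1331)]
221 [(258, 108), (261, 113)]
224 [(228, 37), (258, 107), (261, 113)]
227 [(228, 38), (261, 108)]
230 [(228, 43), (252, 139), (255, 131), (258, 123), (261, 113)]
233 [(228, 44), (246, 113), (249, 125), (252, 140), (255, 128), (258, 124), (261, 113), (264, 104)]
236 [(228, 83), (231, 80), (234, 89), (237, 102), (240, 171), (243, 175), (246, 166), (249, 161), (252, 155), (255, 137), (258, 126), (261, 115), (264, 111)]
239 [(228, 91), (231, 96), (234, 98), (237, 105), (240, 168), (243, 175), (246, 163), (249, 159), (252, 134), (255, 137), (258, 124), (261, 114), (264, 107)]
242 [(228, 97), (231, 97), (234, 101), (237, 104), (240, 112), (243, 113), (246, 125), (249, 122), (252, 139), (255, 138), (258, 128), (261, 118), (264, 110)]
245 [(228, 97), (231, 90), (234, 93), (237, 98), (240, 102), (243, 103), (261, 108), (264, 116)]
248 [(228, 100), (231, 80), (234, 76)]
251 [(228, 115), (231, 73)]
```

View pics/c1.png

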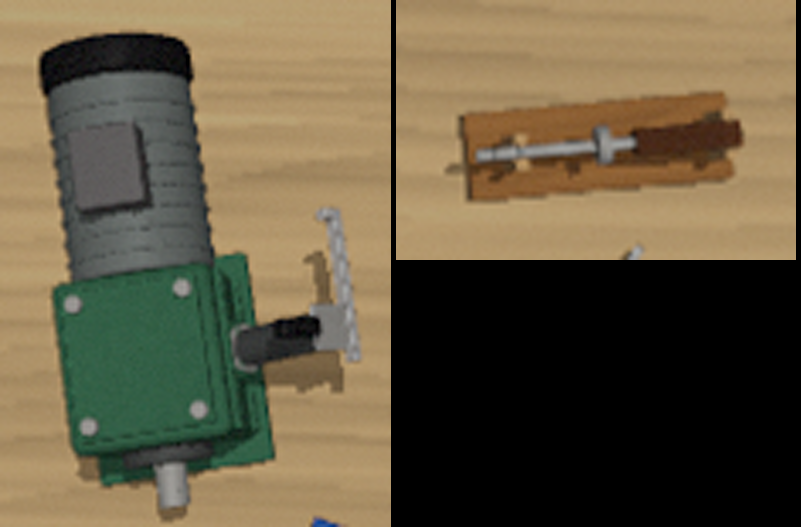

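The crop confirms it: a metal shaft with a collar and a dark brown handle in the wooden cradle, with the handle towards -y. Before moving, I'll check the command's usage and find the gearbox geometry.

```bash
python3 -m pendant --help 2>&1 | head -20; python3 - <<'E'
from h import *
d=load('top0.png');P=cloud(d)
def ray(u,v,z):
    r=d['R']@np.array([(u-d['cx'])/d['fx'],-(v-d['cy'])/d['fy'],-1]); return d['o']+r*(z-d['o'][2])/r[2]
f=1/3.4
px=lambda u,v:(160+u*f,140+v*f)
for n,u,v,z in (('mouth/plate mid',332,326,.125),('grip top',300,325,.17),('rail hi',327,213,.12),('rail lo',354,358,.12),('lid1',72,304,.131),('lid2',181,288,.131),('lid3',88,429,.131),('lid4',198,410,.131)):
    print(n,ray(*px(u,v),z).round(4))
for n,u,v,z in (('tipsh',476,155,.055),('collar',604,145,.055),('hend',740,132,.055)):
    print(n,ray(375+(u-396)/4,230+v/4,z).round(4))
m=np.zeros((480,640),np.uint8);hsv=cv2.cvtColor(d['frame'],cv2.COLOR_RGB2HSV)
m[245:305,315:380]=((hsv[...,1]<60)&(hsv[...,2]>150))[245:305,315:380]
c=max(cv2.findContours(m,0,2)[0],key=cv2.contourArea);r=cv2.minAreaRect(c);print(r,ray(*r[0],.006))
print(arm.state()['t'])
E
```

```text
invalid input: not JSON, or not a number
mouth/plate mid [0.5405 0.1133 0.125 ]
grip top [0.5368 0.1303 0.17  ]
rail hi [0.6247 0.1207 0.12  ]
rail lo [0.5178 0.097  0.12  ]
lid1 [0.5512 0.3024 0.131 ]
lid2 [0.565  0.2237 0.131 ]
lid3 [0.4606 0.2864 0.131 ]
lid4 [0.4764 0.2075 0.131 ]
tipsh [ 0.4692 -0.2411  0.055 ]
collar [ 0.4778 -0.3252  0.055 ]
hend [ 0.4886 -0.4146  0.055 ]
((344.9801940917969, 274.6980285644531), (36.91587829589844, 37.015384674072266), 5.710592269897461) [ 0.45086646 -0.11303794  0.006     ]
0.1
```

```bash
cat >> h.py <<'E'
def rz(R,a): c,s=np.cos(a),np.sin(a); return R@np.array([[c,-s,0],[s,c,0],[0,0,1]])
def plan(tcp,yaz=None,quiet=False):
    "turn needed so tool y has world azimuth yaz(deg), then shift in mm along the turned tool axes"
    s=arm.state(); R=np.array(s['tool_rot']); t=0.
    if yaz is not None:
        w=np.array([np.cos(np.radians(yaz)),np.sin(np.radians(yaz)),0]); l=R.T@w; t=np.arctan2(-l[0],l[1])
        t=(t+np.pi/2)%np.pi-np.pi/2
    d=np.array(tcp)-s['eef_pos']
    print('turn',round(t,3),'shift after turn',(rz(R,t).T@d*1000).round(1),'shift w/o turn',(R.T@d*1000).round(1))
def st():
    s=arm.state(); R=np.array(s['tool_rot'])
    print('t',s['t'],'tcp',np.round(s['eef_pos'],4),'z',R[:,2].round(3),'y',R[:,1].round(3),'q',np.round(s['joint_positions'],2),'F',np.round(s['wrist_force'],1),'gap',round(s['finger_gap'],4))
E
python3 - <<'E'
from h import *
d=optics.get_image('wrist');print(np.round(d['mount'],3).tolist(),d['fx'])
plan([.54,.10,.32],10)
E
```

```text
[[-0.0, 0.956, 0.292, 0.074], [1.0, -0.0, 0.0, 0.001], [0.0, 0.292, -0.956, -0.069], [0.0, 0.0, 0.0, 1.0]] 419.30101173864796
turn 1.112 shift after turn [-600.4  250.7  -16.2] shift w/o turn [-490.4 -427.5  -16.2]
```

```bash
python3 -m pendant '[{"xyz":[0,0,-3],"turn":0.185},{"xyz":[0,0,-3],"turn":0.185},{"xyz":[0,0,-3],"turn":0.185},{"xyz":[0,0,-3],"turn":0.185},{"xyz":[0,0,-3],"turn":0.185},{"xyz":[0,0,-3],"turn":0.185}]' 1 && python3 -c "
from h import *
st();plan([.54,.10,.32],10)"
```

```text
t: 0.9
eef_pos: [0.1887, 0.6464, 0.3183]
tool_rot: [[-0.158, 0.987, -0.002], [0.987, 0.158, -0.007], [-0.007, -0.004, -1.0]]
wrist_force: [-0.6, 0.1, -0.1]
finger_gap: 0.0853
t 0.9 tcp [0.1887 0.6464 0.3183] z [-0.002 -0.007 -1.   ] y [ 0.987  0.158 -0.004] q [-1.48  0.46  0.19  1.53 -0.09  1.17 -1.11] F [-0.6  0.1 -0.1] gap 0.0853
turn -0.016 shift after turn [-599.1  251.1    1.5] shift w/o turn [-594.9  260.7    1.5]
```

```bash
python3 -m pendant '[{"xyz":[-58,24,0],"turn":0},{"xyz":[-58,24,0],"turn":0},{"xyz":[-58,24,0],"turn":0},{"xyz":[-58,24,0],"turn":0},{"xyz":[-58,24,0],"turn":0},{"xyz":[-58,24,0],"turn":0},{"xyz":[-58,24,0],"turn":0},{"xyz":[-58,24,0],"turn":0},{"xyz":[-58,24,0],"turn":0},{"xyz":[-58,24,0],"turn":0}]' && python3 -c "
from h import *
st();plan([.54,.10,.32],10)"
```

```text
t: 2.15
eef_pos: [0.5146, 0.1162, 0.319]
tool_rot: [[-0.17, 0.985, -0.002], [0.985, 0.17, -0.005], [-0.005, -0.003, -1.0]]
wrist_force: [1.6, 0.2, 0.7]
finger_gap: 0.0857
t 2.15 tcp [0.5146 0.1162 0.319 ] z [-0.002 -0.005 -1.   ] y [ 0.985  0.17  -0.003] q [-0.73  0.22  0.5   1.88 -0.12  1.07 -0.01] F [1.6 0.2 0.7] gap 0.0857
turn -0.004 shift after turn [-20.3  22.2  -0.9] shift w/o turn [-20.2  22.3  -0.9]
```

```bash
python3 - <<'E'
from h import *
d=grab('wrist','w1.png')
E
```

```text
(no output)
```

View pics/w1.png

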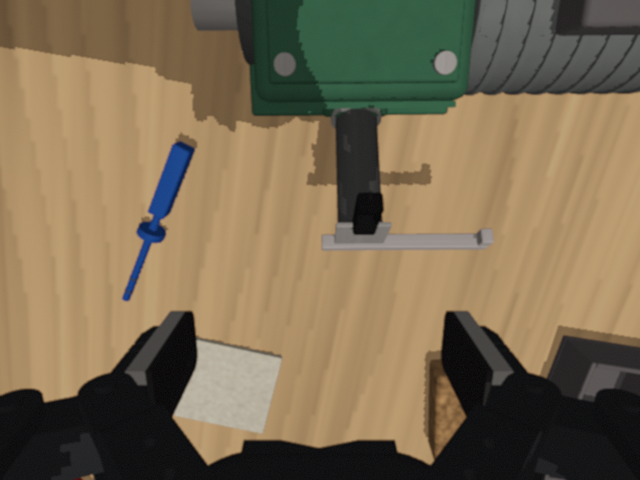

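```bash
python3 - <<'E'
from h import *
d=load('w1.png');P=cloud(d);f=d['frame'].astype(int)
gx=np.array([np.sin(np.radians(10)),-np.cos(np.radians(10)),0]);gy=np.array([-gx[1],gx[0],0])
hsv=cv2.cvtColor(d['frame'],cv2.COLOR_RGB2HSV)
L=np.stack([P@gx,P@gy,P[...,2]],-1)*1000
print('bench',np.median(L[280:320,200:300,2]), 'lid',np.median(L[20:60,300:430,2]))
for r in list(range(130,250,7)):
    row=[c for c in range(325,400) if L[r,c,2]>60]
    if row: print(r,row[0],row[-1],L[r,row[0]+2].round(0),L[r,row[-1]-2].round(0),L[r,(row[0]+row[-1])//2].round(0), d['frame'][r,row[len(row)//2]])
def ray(u,v,z):
    r=d['R']@np.array([(u-d['cx'])/d['fx'],-(v-d['cy'])/d['fy'],-1]); p=d['o']+r*(z-d['o'][2])/r[2]; return np.array([p@gx,p@gy,p[2]])*1000
m=np.zeros((480,640),np.uint8); m[185:240,345:390]=(f.sum(-1)<55)[185:240,345:390]
print('dark',cv2.boundingRect(m)); q=L[m>0]; print(np.percentile(q,[5,50,95],axis=0).round(1))
cv2.imwrite('pics/c2.png',cv2.resize(d['frame'][140:260,310:430],(600,600),interpolation=0)[...,::-1])
print('screws (lid)',ray(284,63,.133),ray(445,61,.133))
E
```

```text
bench -0.5859100593282318 lid 130.41800609524728
130 335 377 [-85. 540.  90.] [-85. 566.  92.] [-86. 552. 101.] [42 42 41]
137 335 377 [-81. 540.  93.] [-81. 565.  96.] [-82. 552. 104.] [43 43 42]
144 335 377 [-76. 540.  96.] [-77. 565.  99.] [-77. 552. 106.] [43 43 42]
151 336 378 [-72. 540. 100.] [-72. 566. 102.] [-73. 552. 110.] [45 45 43]
158 336 378 [-68. 540. 103.] [-68. 566. 104.] [-69. 552. 111.] [45 45 44]
165 336 378 [-63. 540. 106.] [-64. 565. 110.] [-65. 552. 117.] [44 44 44]
172 336 379 [-59. 540. 107.] [-60. 566. 111.] [-61. 552. 119.] [41 41 40]
179 336 379 [-55. 540. 112.] [-56. 565. 116.] [-56. 552. 121.] [43 41 42]
186 336 380 [-51. 540. 114.] [-51. 566. 117.] [-52. 552. 124.] [45 44 43]
193 336 381 [-47. 540. 117.] [-57. 559. 171.] [-57. 548. 169.] [25 22 25]
200 336 382 [-42. 540. 119.] [-54. 559. 174.] [-54. 548. 174.] [11 10 12]
207 337 383 [-39. 540. 123.] [-51. 560. 175.] [-51. 549. 175.] [15 10 14]
214 337 381 [-35. 540. 125.] [-47. 559. 174.] [-47. 549. 174.] [ 9 11 10]
221 337 381 [-31. 540. 129.] [-31. 565. 131.] [-40. 550. 165.] [16 17 16]
228 335 389 [-29. 538. 140.] [-29. 570. 138.] [-34. 552. 156.] [19 16 18]
235 325 399 [-15. 533. 109.] [-15. 581. 109.] [-21. 555. 128.] [105 101  97]
242 325 399 [-11. 533. 112.] [-12. 581. 113.] [-12. 557. 116.] [126 120 116]
249 325 399 [ -6. 533. 110.] [ -5. 582. 110.] [ -6. 557. 110.] [144 133 124]
dark (353, 193, 29, 40)
[[-56.3 547.3 152.4]
 [-48.3 553.1 172.1]
 [-31.7 559.1 176.2]]
screws (lid) [-124.30209497  507.94502524  133.        ] [-124.95051524  598.6090925   133.        ]
```

View pics/c2.png

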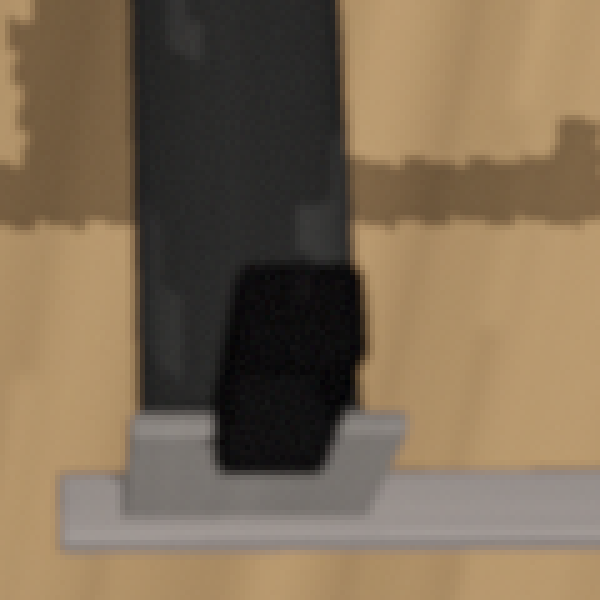

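Grip top is at (368,200) and the gate is almost shut. The tube axis is at gy≈553 mm, and the mouth is at about (0.540, 0.120, 0.125). Two estimates agree within 1 mm.

```bash
python3 -c "
from h import *
st();plan([.538,.139,.218],10)"
```

```text
t 2.2 tcp [0.5183 0.1067 0.3197] z [ 0.002 -0.011 -1.   ] y [0.988 0.157 0.   ] q [-0.72  0.23  0.51  1.88 -0.11  1.06 -0.  ] F [ 3.5 -6.2  1.4] gap 0.0854
turn -0.017 shift after turn [ 29.5  25.  101.4] shift w/o turn [ 29.9  24.5 101.4]
```

```bash
python3 -m pendant '[{"xyz":[0,0,0],"turn":-0.017},{"xyz":[0,0,0],"turn":0},{"xyz":[0,0,0],"turn":0}]' && python3 - <<'E'
from h import *
st(); d=grab('wrist','w2.png'); st(); P=cloud(d)
gx=np.array([np.sin(np.radians(10)),-np.cos(np.radians(10)),0]);gy=np.array([-gx[1],gx[0],0])
L=np.stack([P@gx,P@gy,P[...,2]],-1)*1000
m=(d['frame'].max(-1)<32)&(L[...,2]>165)&(L[...,2]<180); m[280:]=0; print('grip top',m.sum(),np.percentile(L[m],[3,50,97],axis=0).round(1))
t=(d['frame'].max(-1)<70)&(L[...,2]>95)&(L[...,2]<130)&(L[...,1]>500)&(L[...,1]<600);t[280:]=0
q=L[t];q=q[(q[:,0]>-90)&(q[:,0]<-45)&(abs(q[:,1]-552)<30)]
print('tube lat',np.percentile(q[:,1],[2,50,98]))
q=q[abs(q[:,1]-np.median(q[:,1]))<3]; print('m est',np.median(q[:,0]-(q[:,2]-143.3)/.7))
hsv=cv2.cvtColor(d['frame'],cv2.COLOR_RGB2HSV)
s=((hsv[...,1]<40)&(d['frame'].min(-1)>110)&(abs(L[...,2]-132)<8)).astype(np.uint8); s[280:]=0
n,l,stt,c=cv2.connectedComponentsWithStats(s)
for i in range(1,n):
    if stt[i,4]>60: print('screw',c[i],stt[i,4],np.median(L[l==i],axis=0).round(1))
plan([.538,.139,.218],10)
E
```

```text
t: 2.58
eef_pos: [0.5177, 0.1072, 0.3191]
tool_rot: [[-0.174, 0.985, 0.0], [0.985, 0.174, -0.011], [-0.011, -0.002, -1.0]]
wrist_force: [-0.7, 0.3, 0.4]
finger_gap: 0.0852
t 2.575 tcp [0.5177 0.1072 0.3191] z [ 0.    -0.011 -1.   ] y [ 0.985  0.174 -0.002] q [-0.71  0.23  0.51  1.88 -0.11  1.06  0.01] F [-0.7  0.3  0.4] gap 0.0852
t 2.625 tcp [0.5177 0.1074 0.3191] z [ 0.    -0.011 -1.   ] y [ 0.985  0.175 -0.002] q [-0.71  0.23  0.51  1.88 -0.11  1.06  0.01] F [ 0.4  0.9 -0. ] gap 0.0854
grip top 783 [[-57.2 547.2 166.1]
 [-50.7 553.4 173. ]
 [-41.3 559.6 176.5]]
tube lat [539.67325156 551.37020568 565.99724875]
m est -24.305042885166927
screw [444.83170732  42.35121951] 410 [-124.2  598.3  135.4]
turn 0.001 shift after turn [ 28.7  25.7 100.8] shift w/o turn [ 28.6  25.7 100.8]
```

```bash
python3 -m pendant '[{"xyz":[15,13,0],"turn":0},{"xyz":[14,12,0],"turn":0},{"xyz":[0,0,30],"turn":0},{"xyz":[0,0,30],"turn":0},{"xyz":[0,0,25],"turn":0},{"xyz":[0,0,0],"turn":0}]' && python3 -c "
from h import *
st();plan([.538,.139,.218],10)"
```

```text
t: 3.38
eef_pos: [0.5405, 0.153, 0.2312]
tool_rot: [[-0.188, 0.982, 0.003], [0.982, 0.188, -0.008], [-0.008, 0.001, -1.0]]
wrist_force: [0.5, 0.3, -0.7]
finger_gap: 0.0856
t 3.375 tcp [0.5405 0.153  0.2312] z [ 0.003 -0.008 -1.   ] y [0.982 0.188 0.001] q [-0.71  0.38  0.46  1.91 -0.2   0.9   0.03] F [ 0.5  0.3 -0.7] gap 0.0856
turn 0.015 shift after turn [-13.2  -4.9  13.3] shift w/o turn [-13.1  -5.1  13.3]
```

```bash
python3 -m pendant '[{"xyz":[-11,-4,10],"turn":0.012},{"xyz":[0,0,0],"turn":0},{"xyz":[0,0,0],"turn":0}]' && python3 -c "
from h import *
st();plan([.538,.139,.218],10)"
```

```text
t: 3.75
eef_pos: [0.5403, 0.1419, 0.2228]
tool_rot: [[-0.177, 0.984, 0.007], [0.984, 0.177, -0.006], [-0.007, 0.005, -1.0]]
wrist_force: [-0.7, -0.5, -0.0]
finger_gap: 0.0852
t 3.75 tcp [0.5403 0.1419 0.2228] z [ 0.007 -0.006 -1.   ] y [0.984 0.177 0.005] q [-0.69  0.39  0.46  1.92 -0.21  0.87  0.05] F [-0.7 -0.5 -0. ] gap 0.0852
turn 0.003 shift after turn [-2.4 -2.8  4.8] shift w/o turn [-2.4 -2.8  4.8]
```

Close on the grip gently, then slide along tool y.

```bash
python3 -m pendant '[{"xyz":[-3,-2,2],"turn":0.003},{"xyz":[0,0,2],"turn":0},{"xyz":[0,0,0],"turn":0},{"xyz":[0,0,0],"turn":0},{"xyz":[0,0,0],"turn":0},{"xyz":[0,0,0],"turn":0}]' 0 30 && python3 -c "
from h import *
st()"
```

```text
t: 4.5
eef_pos: [0.5391, 0.1384, 0.2199]
tool_rot: [[-0.173, 0.985, 0.008], [0.985, 0.173, -0.005], [-0.006, 0.007, -1.0]]
wrist_force: [0.1, 0.3, 0.0]
finger_gap: 0.0135
t 4.5 tcp [0.5391 0.1384 0.2199] z [ 0.008 -0.005 -1.   ] y [0.985 0.173 0.007] q [-0.69  0.39  0.46  1.93 -0.21  0.86  0.05] F [0.1 0.3 0. ] gap 0.0135
```

```bash
python3 -m pendant '[{"xyz":[0,10,0],"turn":0},{"xyz":[0,10,0],"turn":0},{"xyz":[0,10,0],"turn":0},{"xyz":[0,10,0],"turn":0},{"xyz":[0,8,0],"turn":0},{"xyz":[0,5,0],"turn":0},{"xyz":[0,3,0],"turn":0},{"xyz":[0,0,0],"turn":0}]' && python3 -c "
from h import *
st();p=np.array(arm.state()['eef_pos']);print(p@[np.cos(.1745),np.sin(.1745),0])"
```

```text
t: 5.5
eef_pos: [0.5982, 0.149, 0.22]
tool_rot: [[-0.174, 0.985, 0.007], [0.985, 0.174, -0.005], [-0.006, 0.006, -1.0]]
wrist_force: [-0.5, 0.0, -0.1]
finger_gap: 0.0132
t 5.5 tcp [0.5982 0.149  0.22  ] z [ 0.007 -0.005 -1.   ] y [0.985 0.174 0.006] q [-0.64  0.48  0.45  1.79 -0.24  0.92  0.08] F [-0.5  0.  -0.1] gap 0.0132
0.6149584288338533
```

```bash
python3 -m pendant '[{"xyz":[0,3,0],"turn":0},{"xyz":[0,3,0],"turn":0},{"xyz":[0,4,0],"turn":0},{"xyz":[0,5,0],"turn":0}]' && python3 -c "
from h import *
st();p=np.array(arm.state()['eef_pos']);print(p@[np.cos(.1745),np.sin(.1745),0])"
```

```text
t: 6.0
eef_pos: [0.6031, 0.1498, 0.2198]
tool_rot: [[-0.175, 0.984, -0.023], [0.985, 0.175, -0.008], [-0.004, -0.024, -1.0]]
wrist_force: [-16.4, -3.1, 13.0]
finger_gap: 0.0136
t 6.0 tcp [0.6031 0.1498 0.2198] z [-0.023 -0.008 -1.   ] y [ 0.984  0.175 -0.024] q [-0.63  0.5   0.45  1.76 -0.25  0.97  0.09] F [-16.4  -3.1  13. ] gap 0.0136
0.6199327826154669
```

```bash
python3 -m pendant '[{"xyz":[0,-2,0],"turn":0},{"xyz":[0,0,0],"turn":0},{"xyz":[0,0,0],"turn":0},{"xyz":[0,0,-5],"turn":0},{"xyz":[0,0,-30],"turn":0},{"xyz":[0,0,-45],"turn":0},{"xyz":[0,0,-25],"turn":0}]' 1 && python3 -c "
from h import *
st();plan([.48,-.34,.33],6)"
```

```text
t: 6.88
eef_pos: [0.604, 0.1505, 0.3264]
tool_rot: [[-0.175, 0.984, -0.022], [0.985, 0.175, -0.01], [-0.005, -0.024, -1.0]]
wrist_force: [0.3, -0.3, 0.8]
finger_gap: 0.085
t 6.875 tcp [0.604  0.1505 0.3264] z [-0.022 -0.01  -1.   ] y [ 0.984  0.175 -0.024] q [-0.67  0.4   0.48  1.65 -0.19  1.17  0.04] F [ 0.3 -0.3  0.8] gap 0.085
turn 0.071 shift after turn [-474.9 -174.6    3.8] shift w/o turn [-461.3 -207.8    3.8]
```

```bash
python3 -m pendant '[{"xyz":[-50,-21,0],"turn":0.07},{"xyz":[-56,-20,0],"turn":0},{"xyz":[-56,-20,0],"turn":0},{"xyz":[-56,-20,0],"turn":0},{"xyz":[-56,-20,0],"turn":0},{"xyz":[-56,-20,0],"turn":0},{"xyz":[-50,-19,0],"turn":0},{"xyz":[-40,-12,0],"turn":0},{"xyz":[0,0,0],"turn":0},{"xyz":[0,0,0],"turn":0}]' && python3 - <<'E'
from h import *
st();plan([.48,-.34,.33],6)
d=grab('wrist','w3.png');P=cloud(d);z=P[...,2]
m=(z>.045)&(z<.08)&(abs(P[...,0]-.48)<.06)&(P[...,1]>-.45)&(P[...,1]<-.2)
q=P[m];print(m.sum());vx,vy,x0,y0=cv2.fitLine(q[:,:2].astype(np.float32),cv2.DIST_HUBER,0,.01,.01).ravel()
v=np.array([vx,vy])*np.sign(vy);n=np.array([-v[1],v[0]]);print('heading',np.degrees(np.arctan2(v[1],v[0])))
a=(P[...,:2]-[x0,y0])@v;b=(P[...,:2]-[x0,y0])@n
for s in np.arange(-.13,.13,.006):
    k=m&(abs(a-s)<.003)
    if k.sum()>3: print(round(s,3),k.sum(),'w',np.percentile(b[k],[3,97]).round(4)*1000,'z',np.percentile(z[k],[50,95]).round(4))
print(x0,y0,v)
E
```

```text
t: 8.12
eef_pos: [0.5022, -0.297, 0.3394]
tool_rot: [[-0.106, 0.994, -0.003], [0.994, 0.106, -0.011], [-0.01, -0.004, -1.0]]
wrist_force: [0.7, 0.5, -0.2]
finger_gap: 0.0852
t 8.125 tcp [ 0.5022 -0.297   0.3394] z [-0.003 -0.011 -1.   ] y [ 0.994  0.106 -0.004] q [-0.06  0.33  0.67  1.75 -0.21  1.14  0.78] F [ 0.7  0.5 -0.2] gap 0.0852
turn 0.002 shift after turn [-40.3 -26.5   9.9] shift w/o turn [-40.3 -26.6   9.9]
3365
heading 96.47557
-0.076 82 w [-13.8  15. ] z [0.0617 0.0633]
-0.07 206 w [-15.8  15.3] z [0.0614 0.0632]
-0.064 219 w [-15.2  16.1] z [0.0609 0.0633]
-0.058 122 w [-8.1  9. ] z [0.0623 0.0633]
-0.052 120 w [-8.3  8.9] z [0.0623 0.0635]
-0.046 127 w [-8.3  8.7] z [0.0622 0.0636]
-0.04 126 w [-8.5  8.5] z [0.0623 0.0634]
-0.034 131 w [-8.5  9.2] z [0.0622 0.0633]
-0.028 128 w [-8.5  9. ] z [0.0624 0.0634]
-0.022 139 w [-8.6  8.7] z [0.0623 0.0634]
-0.016 136 w [-8.6  8.5] z [0.0622 0.0633]
-0.01 178 w [-8.3  8.4] z [0.0617 0.0633]
-0.004 81 w [-4.6  6.5] z [0.0576 0.0621]
0.002 57 w [-3.   4.2] z [0.0579 0.0594]
0.008 48 w [-10.8   8.1] z [0.059  0.0673]
0.014 198 w [-11.9  12. ] z [0.0654 0.0676]
0.02 199 w [-10.5  10.9] z [0.0582 0.0662]
0.026 60 w [-3.5  3.4] z [0.0576 0.0589]
0.032 68 w [-3.6  4.2] z [0.0576 0.0588]
0.038 68 w [-3.7  3.9] z [0.0574 0.059 ]
0.044 63 w [-3.1  3.7] z [0.0577 0.0593]
0.05 62 w [-3.2  3.6] z [0.0577 0.0591]
0.056 65 w [-3.4  3.4] z [0.0575 0.0591]
0.062 89 w [-9.1  8.9] z [0.0578 0.0612]
0.068 212 w [-11.3  11. ] z [0.0593 0.0614]
0.074 130 w [-10.6  10.8] z [0.0573 0.061 ]
0.08 71 w [-3.2  3.4] z [0.0574 0.0593]
0.086 68 w [-3.4  4.1] z [0.0576 0.0589]
0.092 80 w [-3.5  4. ] z [0.0573 0.0591]
0.098 32 w [-3.5  3.7] z [0.0567 0.0589]
0.4817997 -0.33385953 [-0.11277968  0.99362004]
```

View pics/w3.png

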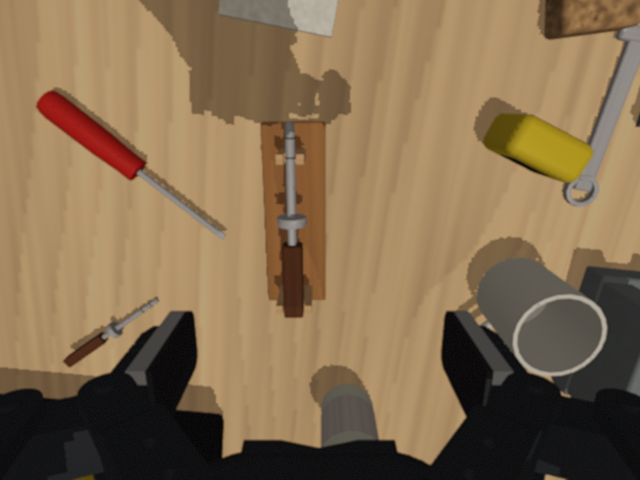

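```bash
python3 -m pendant '[{"xyz":[-30,-6,25],"turn":0},{"xyz":[-30,-6,45],"turn":0},{"xyz":[-8,-1,50],"turn":-0.009},{"xyz":[0,0,30],"turn":0},{"xyz":[0,0,0],"turn":0},{"xyz":[0,0,0],"turn":0}]' && python3 -c "
from h import *
st();plan([.4854,-.3647,.109],6.5)"
```

```text
t: 8.93
eef_pos: [0.5046, -0.3608, 0.1883]
tool_rot: [[-0.134, 0.991, 0.004], [0.991, 0.134, -0.009], [-0.01, 0.003, -1.0]]
wrist_force: [0.8, 0.1, 1.1]
finger_gap: 0.0855
t 8.925 tcp [ 0.5046 -0.3608  0.1883] z [ 0.004 -0.009 -1.   ] y [0.991 0.134 0.003] q [ 0.13  0.55  0.59  1.81 -0.38  0.88  1.02] F [0.8 0.1 1.1] gap 0.0855
turn 0.021 shift after turn [ -0.9 -19.8  79.2] shift w/o turn [ -0.5 -19.8  79.2]
```

```bash
python3 -m pendant '[{"xyz":[0,-16,20],"turn":0.018},{"xyz":[0,0,20],"turn":0},{"xyz":[0,0,10],"turn":0},{"xyz":[0,0,0],"turn":0},{"xyz":[0,0,0],"turn":0}]' && python3 -c "
from h import *
st();plan([.4854,-.3647,.109],6.5)"
```

```text
t: 9.55
eef_pos: [0.4949, -0.3631, 0.1423]
tool_rot: [[-0.122, 0.992, 0.016], [0.992, 0.122, -0.014], [-0.015, 0.014, -1.0]]
wrist_force: [0.2, 0.3, -0.4]
finger_gap: 0.0852
t 9.55 tcp [ 0.4949 -0.3631  0.1423] z [ 0.016 -0.014 -1.   ] y [0.992 0.122 0.014] q [ 0.17  0.6   0.55  1.86 -0.43  0.78  1.07] F [ 0.2  0.3 -0.4] gap 0.0852
turn 0.009 shift after turn [ -0.  -10.1  33.1] shift w/o turn [  0.1 -10.1  33.1]
```

```bash
python3 -m pendant '[{"xyz":[0,-9,8],"turn":0.009},{"xyz":[0,0,0],"turn":0},{"xyz":[0,-2,12],"turn":0},{"xyz":[0,0,10],"turn":0},{"xyz":[0,0,0],"turn":0},{"xyz":[0,0,0],"turn":0}]' && python3 -c "
from h import *
st();plan([.4845,-.3644,.109],6.5)"
```

```text
t: 10.3
eef_pos: [0.484, -0.3652, 0.1104]
tool_rot: [[-0.112, 0.994, 0.016], [0.994, 0.112, -0.014], [-0.016, 0.014, -1.0]]
wrist_force: [0.5, -1.0, 0.4]
finger_gap: 0.0852
t 10.3 tcp [ 0.484  -0.3652  0.1104] z [ 0.016 -0.014 -1.   ] y [0.994 0.112 0.014] q [ 0.2   0.63  0.52  1.9  -0.46  0.71  1.1 ] F [ 0.5 -1.   0.4] gap 0.0852
turn -0.001 shift after turn [0.8 0.6 1.3] shift w/o turn [0.8 0.6 1.3]
```

```bash
python3 -m pendant '[{"xyz":[0,0,1],"turn":0},{"xyz":[0,0,0],"turn":0},{"xyz":[0,0,0],"turn":0},{"xyz":[0,0,0],"turn":0},{"xyz":[0,0,0],"turn":0},{"xyz":[0,0,0],"turn":0},{"xyz":[0,0,-10],"turn":0},{"xyz":[0,0,-20],"turn":0},{"xyz":[0,0,-40],"turn":0},{"xyz":[0,0,-40],"turn":0}]' 0 70 && python3 -c "
from h import *
st()"
```

```text
t: 11.55
eef_pos: [0.4812, -0.3629, 0.2229]
tool_rot: [[-0.112, 0.994, 0.012], [0.994, 0.112, -0.012], [-0.013, 0.011, -1.0]]
wrist_force: [0.0, -0.2, -2.0]
finger_gap: 0.0169
t 11.55 tcp [ 0.4812 -0.3629  0.2229] z [ 0.012 -0.012 -1.   ] y [0.994 0.112 0.011] q [ 0.12  0.48  0.62  1.83 -0.35  0.92  1.01] F [ 0.  -0.2 -2. ] gap 0.0169
```

```bash
python3 -m pendant '[{"xyz":[0,0,-55],"turn":0},{"xyz":[0,0,-55],"turn":0},{"xyz":[0,0,-55],"turn":0},{"xyz":[-22,-35,-40],"turn":0},{"xyz":[-22,-45,-20],"turn":0},{"xyz":[-25,-45,0],"turn":0},{"xyz":[-25,-45,0],"turn":0},{"xyz":[-25,-45,0],"turn":0},{"xyz":[-25,-40,0],"turn":0},{"xyz":[-20,-30,0],"turn":0}]' && python3 -c "
from h import *
st()"
```

```text
t: 12.8
eef_pos: [0.2009, -0.558, 0.4712]
tool_rot: [[-0.113, 0.993, 0.033], [0.993, 0.114, -0.024], [-0.028, 0.03, -0.999]]
wrist_force: [0.4, -0.2, -1.9]
finger_gap: 0.0166
t 12.8 tcp [ 0.2009 -0.558   0.4712] z [ 0.033 -0.024 -0.999] y [0.993 0.114 0.03 ] q [ 0.5   0.28  0.86  1.54 -0.24  1.39  1.5 ] F [ 0.4 -0.2 -1.9] gap 0.0166
```

```bash
python3 -m pendant '[{"xyz":[0,-40,-40],"turn":0},{"xyz":[0,-40,-50],"turn":0},{"xyz":[0,0,-55],"turn":0},{"xyz":[0,0,-55],"turn":0},{"xyz":[0,0,-55],"turn":0},{"xyz":[0,0,-55],"turn":0}]' && python3 -c "
from h import *
st()"
```

```text
t: 13.55
eef_pos: [0.0959, -0.5589, 0.7403]
tool_rot: [[-0.092, 0.995, 0.031], [0.995, 0.093, -0.027], [-0.03, 0.029, -0.999]]
wrist_force: [0.2, -1.6, -2.8]
finger_gap: 0.0169
t 13.55 tcp [ 0.0959 -0.5589  0.7403] z [ 0.031 -0.027 -0.999] y [0.995 0.093 0.029] q [ 0.92  0.26  0.65  0.91 -0.21  1.98  1.56] F [ 0.2 -1.6 -2.8] gap 0.0169
```

q6 is now at its limit of about 1.98. Going higher should show whether "approached as far as the arm can" tilts the tool.

```bash
python3 -m pendant '[{"xyz":[0,0,-40],"turn":0},{"xyz":[0,0,-40],"turn":0},{"xyz":[0,0,-40],"turn":0}]' && python3 -c "
from h import *
st()"
```

```text
t: 13.92
eef_pos: [0.0879, -0.5337, 0.7849]
tool_rot: [[-0.087, 0.995, 0.046], [0.99, 0.092, -0.104], [-0.108, 0.037, -0.993]]
wrist_force: [-0.3, -0.4, -0.2]
finger_gap: 0.0163
t 13.925 tcp [ 0.0879 -0.5337  0.7849] z [ 0.046 -0.104 -0.993] y [0.995 0.092 0.037] q [ 1.14  0.2   0.29  0.85 -0.09  1.99  1.47] F [-0.3 -0.4 -0.2] gap 0.0163
```

```bash
python3 -m pendant '[{"xyz":[-10,0,-40],"turn":0},{"xyz":[-10,0,-40],"turn":0},{"xyz":[-10,0,-40],"turn":0},{"xyz":[-10,0,-40],"turn":0}]' && python3 -c "
from h import *
st()"
```

```text
t: 14.42
eef_pos: [0.0789, -0.5184, 0.8464]
tool_rot: [[-0.077, 0.995, 0.07], [0.967, 0.092, -0.239], [-0.244, 0.049, -0.968]]
wrist_force: [0.2, -0.1, -1.7]
finger_gap: 0.0167
t 14.425 tcp [ 0.0789 -0.5184  0.8464] z [ 0.07  -0.239 -0.968] y [0.995 0.092 0.049] q [ 1.12  0.18  0.33  0.74 -0.1   1.99  1.48] F [ 0.2 -0.1 -1.7] gap 0.0167
```

```bash
python3 -m pendant '[{"xyz":[-15,0,-45],"turn":0},{"xyz":[-15,0,-45],"turn":0},{"xyz":[-20,0,-45],"turn":0},{"xyz":[-20,0,-45],"turn":0},{"xyz":[-20,0,-45],"turn":0},{"xyz":[-20,0,-45],"turn":0}]' && python3 -c "
from h import *
st()"
```

```text
t: 15.18
eef_pos: [0.0603, -0.4845, 0.9468]
tool_rot: [[-0.057, 0.993, 0.106], [0.883, 0.099, -0.459], [-0.466, 0.068, -0.882]]
wrist_force: [-0.7, 0.1, -1.8]
finger_gap: 0.0173
t 15.175 tcp [ 0.0603 -0.4845  0.9468] z [ 0.106 -0.459 -0.882] y [0.993 0.099 0.068] q [ 1.14  0.16  0.37  0.52 -0.14  1.99  1.49] F [-0.7  0.1 -1.8] gap 0.0173
```

```bash
cat > rod.py <<'E'
from h import *
def rod(save=None,verbose=True):
    "rod axis in tool frame from the wrist depth image"
    d=grab('wrist',save); P=(cloud(d)-np.array(d['s']['eef_pos']))@np.array(d['s']['tool_rot'])
    m=(d['depth']>0)&(abs(P[...,1])<.022)&(P[...,0]>.034)&(P[...,0]<.16)&(abs(P[...,2]-.05)<.03)
    out=[]
    for s in np.arange(.066,.13,.004):
        k=m&(abs(P[...,0]-s)<.002)
        if k.sum()>5:
            b=P[k]; out.append([s,np.median(b[:,1]),np.percentile(b[:,2],5)+.004,k.sum()])
    out=np.array(out); a=P[m]
    if verbose: print(np.round(out*[1000,1000,1000,1],1).tolist(),'tip x',np.percentile(a[:,0],99.7).round(4))
    g=out[:,3]>15; py=np.polyfit(out[g,0],out[g,1],1);pz=np.polyfit(out[g,0],out[g,2],1)
    v=np.array([1,py[0],pz[0]]);v/=np.linalg.norm(v)
    print('rod dir in tool',v.round(4),'y0,z0 mm',round(py[1]*1000,1),round(pz[1]*1000,1))
    return d,v,py,pz
E
python3 - <<'E'
from rod import *
rod('w4.png'); st()
Rg=np.array([[-0.112,.994,.016],[.994,.112,-.014],[-.016,.014,-1]])
print('expected from cradle',Rg.T@np.array([-.1128,.9936,0]))
E
```

```text
[[66.0, 0.4, 53.8, 410.0], [70.0, 0.4, 53.9, 416.0], [74.0, 0.4, 53.8, 420.0], [78.0, 0.6, 53.7, 419.0], [82.0, 0.3, 53.6, 447.0], [86.0, 0.3, 53.6, 462.0], [90.0, 0.3, 53.5, 496.0], [94.0, 0.3, 53.4, 499.0], [98.0, 0.6, 53.4, 511.0], [102.0, 0.3, 53.2, 318.0]] tip x 0.102
rod dir in tool [ 0.9998 -0.0016 -0.0181] y0,z0 mm 0.5 55.1
t 15.225 tcp [ 0.0592 -0.4821  0.9496] z [ 0.107 -0.464 -0.879] y [0.993 0.099 0.068] q [ 1.14  0.16  0.37  0.51 -0.14  1.99  1.49] F [-0.6  2.8  0.1] gap 0.017
expected from cradle [ 1.000272e+00 -8.400000e-04 -1.571520e-02]
```

View pics/w4.png

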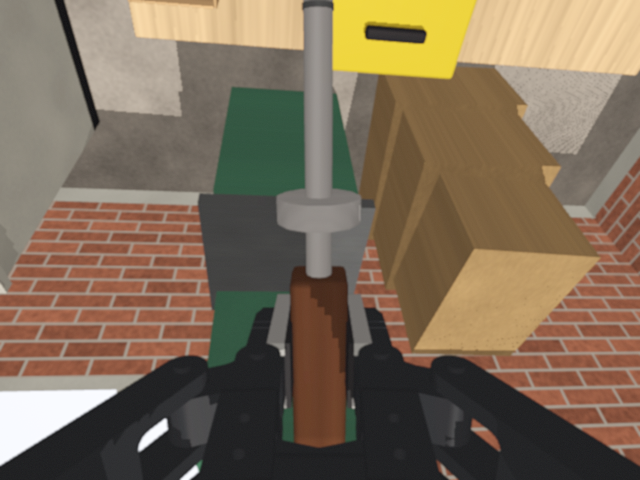

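The rod sits straight in the grip and matches the cradle expectation to 0.2°. It needs a tilt of 36° in all.

```bash
python3 -m pendant '[{"xyz":[-22,0,-42],"turn":0},{"xyz":[-22,0,-42],"turn":0},{"xyz":[-22,0,-35],"turn":0},{"xyz":[0,0,0],"turn":0}]' && python3 -c "
from h import *
st()
R=np.array(arm.state()['tool_rot']);print(R@[.9998,-.001,-.0175])"
```

```text
t: 15.72
eef_pos: [0.0483, -0.4585, 0.9922]
tool_rot: [[-0.043, 0.992, 0.12], [0.825, 0.103, -0.556], [-0.564, 0.075, -0.822]]
wrist_force: [0.1, -0.6, -2.7]
finger_gap: 0.0167
t 15.725 tcp [ 0.0483 -0.4585  0.9922] z [ 0.12  -0.556 -0.822] y [0.992 0.103 0.075] q [ 1.16  0.15  0.39  0.41 -0.17  1.99  1.49] F [ 0.1 -0.6 -2.7] gap 0.0167
[-0.0462826   0.83419679 -0.54943692]
```

```bash
python3 -m pendant '[{"xyz":[-22,0,-34],"turn":0},{"xyz":[0,0,0],"turn":0}]' && python3 -c "
from h import *
st();plan([.3,-.5,.62],10)"
```

```text
t: 15.98
eef_pos: [0.0453, -0.4523, 1.0034]
tool_rot: [[-0.04, 0.992, 0.124], [0.808, 0.105, -0.58], [-0.588, 0.077, -0.805]]
wrist_force: [-0.6, -0.0, -0.4]
finger_gap: 0.0166
t 15.975 tcp [ 0.0453 -0.4523  1.0034] z [ 0.124 -0.58  -0.805] y [0.992 0.105 0.077] q [ 1.17  0.15  0.4   0.38 -0.18  1.99  1.5 ] F [-0.6 -0.  -0.4] gap 0.0166
turn -0.101 shift after turn [153.9 234.9 367.9] shift w/o turn [176.9 218.1 367.9]
```

```bash
python3 -m pendant '[{"xyz":[15,20,40],"turn":-0.05},{"xyz":[18,28,46],"turn":-0.05},{"xyz":[19,29,46],"turn":0},{"xyz":[19,29,46],"turn":0},{"xyz":[19,29,46],"turn":0},{"xyz":[19,29,46],"turn":0},{"xyz":[19,29,40],"turn":0},{"xyz":[0,0,0],"turn":0}]' && python3 -c "
from h import *
st();plan([.565,-.03,.3],10)"
```

```text
t: 16.98
eef_pos: [0.2612, -0.5018, 0.6656]
tool_rot: [[-0.143, 0.983, 0.111], [0.795, 0.181, -0.579], [-0.59, 0.006, -0.807]]
wrist_force: [0.4, -1.0, -0.6]
finger_gap: 0.0169
t 16.975 tcp [ 0.2612 -0.5018  0.6656] z [ 0.111 -0.579 -0.807] y [0.983 0.181 0.006] q [ 0.77 -0.06  0.12  1.49  0.31  1.15  1.03] F [ 0.4 -1.  -0.6] gap 0.0169
turn 0.003 shift after turn [548.2 380.7  55.6] shift w/o turn [547.1 382.3  55.6]
```

```bash
python3 -m pendant '[{"xyz":[45,32,4],"turn":0},{"xyz":[50,35,5],"turn":0},{"xyz":[50,35,5],"turn":0},{"xyz":[50,35,5],"turn":0},{"xyz":[50,35,5],"turn":0},{"xyz":[50,35,5],"turn":0},{"xyz":[50,35,5],"turn":0},{"xyz":[45,32,5],"turn":0},{"xyz":[30,20,5],"turn":0},{"xyz":[0,0,0],"turn":0}]' && python3 -c "
from h import *
st();plan([.565,-.03,.3],10)"
```

```text
t: 18.23
eef_pos: [0.5057, -0.1427, 0.3918]
tool_rot: [[-0.113, 0.986, 0.123], [0.79, 0.164, -0.591], [-0.603, 0.031, -0.797]]
wrist_force: [0.0, -0.6, -1.3]
finger_gap: 0.0167
t 18.225 tcp [ 0.5057 -0.1427  0.3918] z [ 0.123 -0.591 -0.797] y [0.986 0.164 0.031] q [ 0.37  0.14 -0.49  1.91  0.78  1.18 -0.3 ] F [ 0.  -0.6 -1.3] gap 0.0167
turn -0.026 shift after turn [135.6  77.7  13.9] shift w/o turn [137.6  74.1  13.9]
```

```bash
cat > tube.py <<'E'
from rod import *
c,s_=np.cos(np.radians(10)),np.sin(np.radians(10)); C,S=np.cos(np.radians(35)),np.sin(np.radians(35))
gx=np.array([s_,-c,0]);gy=np.array([c,s_,0]);up=np.array([0,0,1.])
RT=np.stack([S*gx-C*up,gy,C*gx+S*up],1); M=np.array([.5403,.1203,.125])
V=np.array([.9998,-.001,-.0175]); O=np.array([.0517,.0003,.0541])
def where(zt):
    "rod in the tube frame; tool shift that puts the tip on the bore axis at zt (mm)"
    st(); s=arm.state();R=np.array(s['tool_rot']);p=np.array(s['eef_pos'])
    o=p+R@O;tip=o+.08*R@V
    print('rod o',(RT.T@(o-M)*1000).round(1),'tip',(RT.T@(tip-M)*1000).round(1),'dir (want 0 0 -1)',(RT.T@R@V).round(3))
    R2=R; d=RT@np.array([0,0,zt/1000])+M-tip; print('shift',(R.T@d*1000).round(1), 'yaw turn',plan(p,10))
E
python3 -c "
from tube import *
where(60)"
```

```text
t 18.225 tcp [ 0.5057 -0.1427  0.3918] z [ 0.123 -0.591 -0.797] y [0.986 0.164 0.031] q [ 0.37  0.14 -0.49  1.91  0.78  1.18 -0.3 ] F [ 0.  -0.6 -1.3] gap 0.0167
rod o [-17.5 -77.1 310.6] tip [-16.  -75.1 230.6] dir (want 0 0 -1) [ 0.019  0.025 -0.999]
turn -0.026 shift after turn [0. 0. 0.] shift w/o turn [0. 0. 0.]
shift [173.   70.4  11. ] yaw turn None
```

```bash
python3 -m pendant '[{"xyz":[20,9,1],"turn":-0.026},{"xyz":[35,16,2],"turn":0},{"xyz":[35,15,2],"turn":0},{"xyz":[25,10,2],"turn":0},{"xyz":[10,5,2],"turn":0},{"xyz":[0,0,0],"turn":0},{"xyz":[0,0,0],"turn":0}]' && python3 -c "
from tube import *
where(60); grab('wrist','w5.png')"
```

```text
t: 19.1
eef_pos: [0.5482, -0.0418, 0.3136]
tool_rot: [[-0.123, 0.984, 0.126], [0.785, 0.175, -0.594], [-0.607, 0.026, -0.794]]
wrist_force: [0.1, 0.2, -1.7]
finger_gap: 0.0164
t 19.1 tcp [ 0.5482 -0.0418  0.3136] z [ 0.126 -0.594 -0.794] y [0.984 0.175 0.026] q [ 0.18  0.32 -0.55  1.9   0.87  1.24 -0.6 ] F [ 0.1  0.2 -1.7] gap 0.0164
rod o [ -6.  -18.1 190.7] tip [ -4.1 -17.  110.7] dir (want 0 0 -1) [ 0.024  0.014 -1.   ]
turn -0.015 shift after turn [0. 0. 0.] shift w/o turn [0. 0. 0.]
shift [51.1 16.2  2.3] yaw turn None
```

View pics/w5.png

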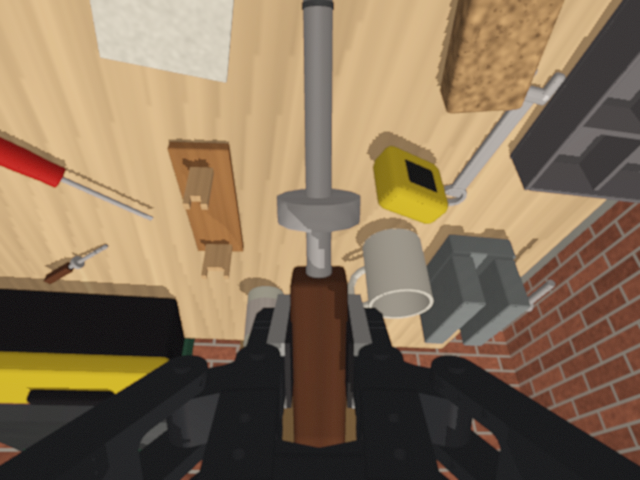

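```bash
python3 -m pendant '[{"xyz":[20,9,1],"turn":-0.015},{"xyz":[28,9,2],"turn":0},{"xyz":[10,0,0],"turn":0},{"xyz":[0,0,0],"turn":0},{"xyz":[0,0,0],"turn":0}]' && python3 -c "
from tube import *
where(25)"
```

```text
t: 19.77
eef_pos: [0.5595, 0.006, 0.276]
tool_rot: [[-0.135, 0.983, 0.127], [0.782, 0.185, -0.595], [-0.608, 0.019, -0.794]]
wrist_force: [0.8, -0.4, -1.1]
finger_gap: 0.0168
t 19.775 tcp [0.5595 0.006  0.276 ] z [ 0.127 -0.595 -0.794] y [0.983 0.185 0.019] q [ 0.1   0.4  -0.56  1.89  0.9   1.26 -0.71] F [ 0.8 -0.4 -1.1] gap 0.0168
rod o [ -1.    0.7 132.2] tip [ 1.   0.8 52.2] dir (want 0 0 -1) [ 0.025  0.001 -1.   ]
turn -0.003 shift after turn [0. 0. 0.] shift w/o turn [0. 0. 0.]
shift [27.1 -0.8 -2.2] yaw turn None
```

```bash
python3 -m pendant '[{"xyz":[14,0,-1],"turn":0},{"xyz":[12,-1,-1],"turn":0},{"xyz":[0,0,0],"turn":0},{"xyz":[0,0,0],"turn":0}]' && python3 - <<'E'
from tube import *
where(20)
ims=[]
for n in('side','top'):
    d=grab(n,n+'1.png')
    def pj(p): q=d['R'].T@(p-d['o']); return d['cx']+d['fx']*q[0]/-q[2], d['cy']-d['fy']*q[1]/-q[2]
    u,v=map(int,pj(M)); a=d['frame'][v-25:v+25,u-30:u+36].copy(); k=8 if 0 else 6
    a=cv2.resize(a,None,fx=k,fy=k,interpolation=2); ims.append(a)
    print(n,'mouth px',pj(M),'crop origin',u-30,v-25,'axis-40',pj(M-RT[:,2]*.04),'+20',pj(M+RT[:,2]*.02),'+60',pj(M+RT[:,2]*.06))
im=np.hstack(ims);cv2.imwrite('pics/c3.png',im[...,::-1]);print(im.shape)
E
```

```text
t: 20.27
eef_pos: [0.5544, 0.0281, 0.2617]
tool_rot: [[-0.134, 0.983, 0.128], [0.782, 0.184, -0.595], [-0.609, 0.02, -0.793]]
wrist_force: [-0.6, 0.4, -2.1]
finger_gap: 0.0169
t 20.275 tcp [0.5544 0.0281 0.2617] z [ 0.128 -0.595 -0.793] y [0.983 0.184 0.02 ] q [ 0.06  0.43 -0.56  1.9   0.9   1.27 -0.77] F [-0.6  0.4 -2.1] gap 0.0169
rod o [ -2.2  -0.4 105.5] tip [-0.1 -0.1 25.5] dir (want 0 0 -1) [ 0.026  0.003 -1.   ]
turn -0.004 shift after turn [0. 0. 0.] shift w/o turn [0. 0. 0.]
shift [ 5.5  0.1 -0.1] yaw turn None
side mouth px (np.float64(284.7178420517117), np.float64(205.90894523413405)) crop origin 254 180 axis-40 (np.float64(276.852535877654), np.float64(209.17599537623215)) +20 (np.float64(288.79571328865393), np.float64(204.2151002000969)) +60 (np.float64(297.26021773604407), np.float64(200.69915818262695))
top mouth px (np.float64(254.8505732502073), np.float64(235.89044547479375)) crop origin 224 210 axis-40 (np.float64(243.18223500473871), np.float64(238.60527690988724)) +20 (np.float64(260.846921783055), np.float64(234.49529604131948)) +60 (np.float64(273.17928907520445), np.float64(231.62596729119963))
(300, 792, 3)
```

View pics/c3.png

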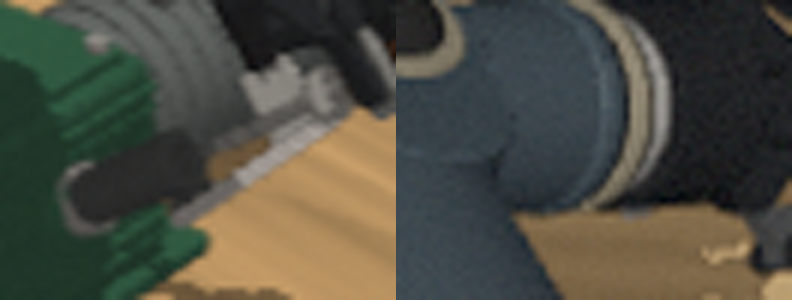

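Side crop: the gate plate is clear of the mouth, at (270,85) in the crop. The shaft at (215–260, 140–120) lines up with the tube axis, with its mouth at (184,155). I'll start the insertion.

```bash
python3 -m pendant '[{"xyz":[10,0,-0.4],"turn":0},{"xyz":[10,0,-0.4],"turn":0},{"xyz":[8,0,-0.3],"turn":0},{"xyz":[6,0,-0.2],"turn":0},{"xyz":[0,0,0],"turn":0}]' && python3 -c "
from tube import *
where(-30)"
```

```text
t: 21.0
eef_pos: [0.5494, 0.0574, 0.2405]
tool_rot: [[-0.133, 0.983, 0.128], [0.782, 0.184, -0.595], [-0.608, 0.02, -0.794]]
wrist_force: [0.3, -0.5, -1.5]
finger_gap: 0.0169
t 21.0 tcp [0.5494 0.0574 0.2405] z [ 0.128 -0.595 -0.794] y [0.983 0.184 0.02 ] q [ 0.01  0.47 -0.57  1.91  0.91  1.28 -0.85] F [ 0.3 -0.5 -1.5] gap 0.0169
rod o [-2.  -0.2 68.9] tip [  0.1   0.1 -11. ] dir (want 0 0 -1) [ 0.025  0.003 -1.   ]
turn -0.004 shift after turn [0. 0. 0.] shift w/o turn [0. 0. 0.]
shift [18.9 -0.1 -0.9] yaw turn None
```

```bash
python3 -m pendant '[{"xyz":[10,0,-0.3],"turn":0},{"xyz":[12,0,-0.3],"turn":0},{"xyz":[12,0,-0.3],"turn":0},{"xyz":[10,0,-0.2],"turn":0},{"xyz":[0,0,0],"turn":0}]' && python3 -c "
from tube import *
where(-80)"
```

```text
t: 21.62
eef_pos: [0.543, 0.0953, 0.2126]
tool_rot: [[-0.134, 0.983, 0.128], [0.783, 0.184, -0.595], [-0.608, 0.02, -0.794]]
wrist_force: [0.3, -0.8, -0.9]
finger_gap: 0.0169
t 21.625 tcp [0.543  0.0953 0.2126] z [ 0.128 -0.595 -0.794] y [0.983 0.184 0.02 ] q [-0.06  0.52 -0.58  1.91  0.92  1.29 -0.94] F [ 0.3 -0.8 -0.9] gap 0.0169
rod o [-1.1  0.1 21.5] tip [  0.9   0.3 -58.5] dir (want 0 0 -1) [ 0.025  0.003 -1.   ]
turn -0.004 shift after turn [0. 0. 0.] shift w/o turn [0. 0. 0.]
shift [21.4 -0.3 -1.8] yaw turn None
```

```bash
python3 -m pendant '[{"xyz":[8,0,-0.4],"turn":0},{"xyz":[7,0,-0.4],"turn":0},{"xyz":[4,0,-0.2],"turn":0},{"xyz":[3,0,0],"turn":0},{"xyz":[3,0,0],"turn":0}]' && python3 -c "
from tube import *
where(-80)"
```

```text
t: 22.25
eef_pos: [0.54, 0.1146, 0.1986]
tool_rot: [[-0.131, 0.983, 0.128], [0.78, 0.181, -0.599], [-0.612, 0.021, -0.791]]
wrist_force: [-0.0, -5.7, 7.1]
finger_gap: 0.0167
t 22.25 tcp [0.54   0.1146 0.1986] z [ 0.128 -0.599 -0.791] y [0.983 0.181 0.021] q [-0.1   0.55 -0.58  1.9   0.92  1.3  -0.99] F [-0.  -5.7  7.1] gap 0.0167
rod o [-0.6  0.6 -2.3] tip [  1.8   1.  -82.3] dir (want 0 0 -1) [ 0.03   0.005 -0.999]
turn -0.007 shift after turn [0. 0. 0.] shift w/o turn [0. 0. 0.]
shift [-2.3 -0.9 -1.7] yaw turn None
```

```bash
python3 -m pendant '[{"xyz":[5,0,-0.5],"turn":0},{"xyz":[6,0,0],"turn":0},{"xyz":[6,0,0],"turn":0}]' && python3 - <<'E'
from tube import *
where(-80)
d=grab('side','side2.png'); a=d['frame'][165:235,235:345]; cv2.imwrite('pics/c4.png',cv2.resize(a,None,fx=7,fy=7,interpolation=2)[...,::-1])
E
```

```text
t: 22.62
eef_pos: [0.5401, 0.1162, 0.1972]
tool_rot: [[-0.114, 0.986, 0.124], [0.76, 0.167, -0.628], [-0.639, 0.023, -0.769]]
wrist_force: [-2.2, -8.2, 12.0]
finger_gap: 0.0166
t 22.625 tcp [0.5401 0.1162 0.1972] z [ 0.124 -0.628 -0.769] y [0.986 0.167 0.023] q [-0.12  0.56 -0.57  1.9   0.93  1.33 -1.02] F [-2.2 -8.2 12. ] gap 0.0166
rod o [ 1.4  1.1 -2.3] tip [  6.6   2.6 -82.1] dir (want 0 0 -1) [ 0.065  0.019 -0.998]
turn -0.02 shift after turn [0. 0. 0.] shift w/o turn [0. 0. 0.]
shift [-2.7 -2.5 -6.4] yaw turn None
```

View pics/c4.png

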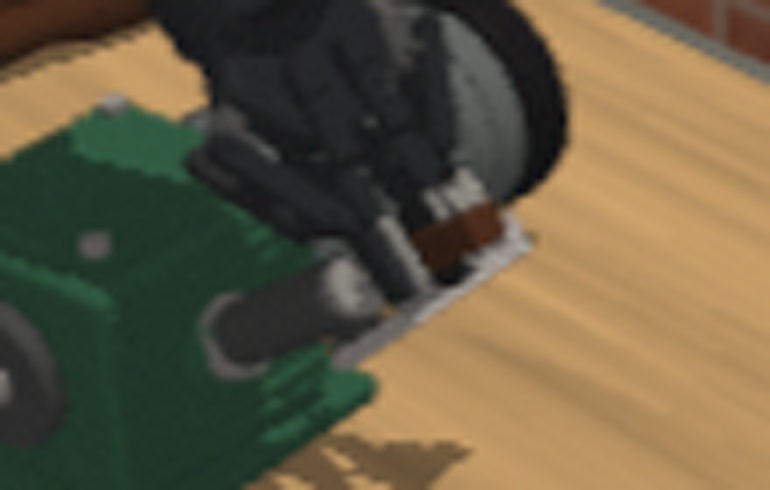

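The collar is seated on the mouth, at (350,285) in the crop: pushing harder raised the force but didn't advance the rod. Next I'll draw it out along the bore.

```bash
python3 -c "
from tube import *
R=np.array(arm.state()['tool_rot']);print('per 10mm out',R.T@RT[:,2]*10)"
python3 -m pendant '[{"xyz":[-4,0,-0.3],"turn":0},{"xyz":[-5,0,0],"turn":0}]' && python3 -c "
from tube import *
where(0)
R=np.array(arm.state()['tool_rot']);print('per 10mm out',R.T@RT[:,2]*10)"
```

```text
per 10mm out [-9.96306146  0.1857224   0.83839942]
t: 22.92
eef_pos: [0.5407, 0.1106, 0.2033]
tool_rot: [[-0.115, 0.985, 0.125], [0.762, 0.168, -0.626], [-0.638, 0.023, -0.77]]
wrist_force: [0.3, 0.4, -0.4]
finger_gap: 0.0167
t 22.925 tcp [0.5407 0.1106 0.2033] z [ 0.125 -0.626 -0.77 ] y [0.985 0.168 0.023] q [-0.11  0.55 -0.57  1.9   0.93  1.33 -1.  ] F [ 0.3  0.4 -0.4] gap 0.0167
rod o [-0.5  0.8  5.7] tip [  4.5   2.2 -74.1] dir (want 0 0 -1) [ 0.063  0.018 -0.998]
turn -0.019 shift after turn [0. 0. 0.] shift w/o turn [0. 0. 0.]
shift [-74.3  -0.8   1.5] yaw turn None
per 10mm out [-9.96558972  0.17871289  0.80937209]
```

```bash
python3 -m pendant '[{"xyz":[-10,0.2,0.9],"turn":0},{"xyz":[-15,0.2,1.2],"turn":0},{"xyz":[-15,0.2,1.2],"turn":0},{"xyz":[-15,0.2,1.2],"turn":0},{"xyz":[-15,0.2,1.2],"turn":0}]' && python3 -c "
from tube import *
where(0)"
```

```text
t: 23.55
eef_pos: [0.5512, 0.0499, 0.2459]
tool_rot: [[-0.115, 0.985, 0.125], [0.762, 0.168, -0.626], [-0.637, 0.023, -0.77]]
wrist_force: [-0.3, 0.2, -2.0]
finger_gap: 0.0168
t 23.55 tcp [0.5512 0.0499 0.2459] z [ 0.125 -0.626 -0.77 ] y [0.985 0.168 0.023] q [-0.    0.47 -0.56  1.9   0.93  1.31 -0.86] F [-0.3  0.2 -2. ] gap 0.0168
rod o [-0.1  0.6 80.5] tip [4.9 2.1 0.7] dir (want 0 0 -1) [ 0.063  0.018 -0.998]
turn -0.019 shift after turn [0. 0. 0.] shift w/o turn [0. 0. 0.]
shift [ 0.3 -2.  -5. ] yaw turn None
```

```bash
python3 -m pendant '[{"xyz":[-20,0.3,1.6],"turn":0},{"xyz":[-25,0.3,2],"turn":0},{"xyz":[-20,0.3,1.6],"turn":0},{"xyz":[-28,0,-30],"turn":0},{"xyz":[-28,0,-35],"turn":0},{"xyz":[-28,0,-35],"turn":0},{"xyz":[-20,0,-25],"turn":0},{"xyz":[0,0,0],"turn":0}]' && python3 -c "
from rod import *
st(); rod('w6.png'); plan([.42,.40,.52],10); plan([-.09,.52,.52],10)"
```

```text
t: 24.55
eef_pos: [0.5551, -0.015, 0.456]
tool_rot: [[-0.107, 0.987, 0.118], [0.759, 0.158, -0.632], [-0.643, 0.022, -0.766]]
wrist_force: [-0.7, 0.0, -2.6]
finger_gap: 0.0165
t 24.55 tcp [ 0.5551 -0.015   0.456 ] z [ 0.118 -0.632 -0.766] y [0.987 0.158 0.022] q [ 0.14  0.23 -0.56  1.69  0.8   1.5  -0.43] F [-0.7  0.  -2.6] gap 0.0165
[[66.0, 0.3, 52.4, 407.0], [70.0, 0.1, 52.1, 417.0], [74.0, 0.1, 51.9, 425.0], [78.0, 0.1, 51.8, 436.0], [82.0, 0.1, 51.7, 464.0], [86.0, 0.1, 51.6, 484.0], [90.0, 0.4, 51.6, 503.0], [94.0, 0.1, 51.3, 526.0], [98.0, 0.1, 51.2, 539.0], [102.0, 0.1, 50.9, 261.0]] tip x 0.1015
rod dir in tool [ 9.994e-01 -5.000e-04 -3.540e-02] y0,z0 mm 0.2 54.6
turn -0.024 shift after turn [ 288.8  -59.3 -328.6] shift w/o turn [ 287.3  -66.3 -328.6]
turn -0.024 shift after turn [ 447.2 -540.2 -463.3] shift w/o turn [ 433.8 -551.  -463.3]
```

```bash
python3 -m pendant '[{"xyz":[30,-6,-35],"turn":-0.024},{"xyz":[36,-8,-41],"turn":0},{"xyz":[36,-8,-41],"turn":0},{"xyz":[36,-8,-41],"turn":0},{"xyz":[36,-8,-41],"turn":0},{"xyz":[36,-8,-41],"turn":0},{"xyz":[36,-8,-41],"turn":0},{"xyz":[36,-12,-36],"turn":0}]' && python3 -c "
from rod import *
st(); plan([-.09,.52,.52],10)"
```

```text
t: 25.6
eef_pos: [0.423, 0.3791, 0.4964]
tool_rot: [[-0.14, 0.987, 0.085], [0.743, 0.161, -0.649], [-0.655, -0.027, -0.756]]
wrist_force: [1.8, 0.6, -2.4]
finger_gap: 0.0172
t 25.6 tcp [0.423  0.3791 0.4964] z [ 0.085 -0.649 -0.756] y [ 0.987  0.161 -0.027] q [-0.79  0.4  -0.28  1.35  0.54  1.98 -0.84] F [ 1.8  0.6 -2.4] gap 0.0172
turn 0.008 shift after turn [ 156.8 -485.3 -153.2] shift w/o turn [ 160.9 -484.  -153.2]
```

```bash
python3 -m pendant '[{"xyz":[23,-52,-8],"turn":0},{"xyz":[23,-54,-11],"turn":0},{"xyz":[23,-54,-11],"turn":0},{"xyz":[23,-54,-11],"turn":0},{"xyz":[23,-54,-11],"turn":0},{"xyz":[23,-54,-11],"turn":0},{"xyz":[23,-54,-11],"turn":0},{"xyz":[23,-40,-11],"turn":0},{"xyz":[0,0,0],"turn":0}]' && python3 -c "
from rod import *
st(); plan([-.09,.52,.50],10)"
```

```text
t: 26.72
eef_pos: [-0.0051, 0.4999, 0.4257]
tool_rot: [[-0.141, 0.987, 0.083], [0.716, 0.159, -0.679], [-0.683, -0.036, -0.729]]
wrist_force: [0.2, -0.1, -1.5]
finger_gap: 0.0172
t 26.725 tcp [-0.0051  0.4999  0.4257] z [ 0.083 -0.679 -0.729] y [ 0.987  0.159 -0.036] q [-2.05  0.43  0.54  1.53 -0.07  1.98 -1.29] F [ 0.2 -0.1 -1.5] gap 0.0172
turn 0.014 shift after turn [-25.6 -82.9 -74.9] shift w/o turn [-24.5 -83.3 -74.9]
```

```bash
python3 -m pendant '[{"xyz":[-27,-5,-29],"turn":0},{"xyz":[-27,-5,-29],"turn":0},{"xyz":[-27,-5,-29],"turn":0},{"xyz":[-27,-5,-29],"turn":0},{"xyz":[-27,-5,-29],"turn":0}]' && python3 -c "
from rod import *
st();print(np.array(arm.state()['tool_rot'])@[.9994,-.0005,-.0354])"
```

```text
t: 27.35
eef_pos: [0.0002, 0.4401, 0.4957]
tool_rot: [[-0.144, 0.983, 0.11], [0.789, 0.181, -0.587], [-0.597, 0.002, -0.802]]
wrist_force: [-0.1, -0.2, -1.0]
finger_gap: 0.0172
t 27.35 tcp [2.000e-04 4.401e-01 4.957e-01] z [ 0.11  -0.587 -0.802] y [0.983 0.181 0.002] q [-2.48  0.32  1.06  1.6  -0.05  1.99 -1.18] F [-0.1 -0.2 -1. ] gap 0.0172
[-0.14807011  0.80926632 -0.5685218 ]
```

```bash
python3 -m pendant '[{"xyz":[3,20,-40],"turn":0},{"xyz":[3,20,-40],"turn":0},{"xyz":[3,10,-42],"turn":0},{"xyz":[3,5,-42],"turn":0}]' && python3 -c "
from rod import *
st();print(np.array(arm.state()['tool_rot'])@[.9994,-.0005,-.0354])"
```

```text
t: 27.85
eef_pos: [-0.0241, 0.5083, 0.5472]
tool_rot: [[-0.323, 0.924, 0.207], [0.814, 0.382, -0.438], [-0.484, 0.027, -0.875]]
wrist_force: [6.1, 3.6, -3.7]
finger_gap: 0.0168
t 27.85 tcp [-0.0241  0.5083  0.5472] z [ 0.207 -0.438 -0.875] y [0.924 0.382 0.027] q [-2.56  0.47  1.26  1.39 -0.11  1.98 -0.88] F [ 6.1  3.6 -3.7] gap 0.0168
[-0.33027587  0.82851088 -0.45226248]
```

```bash
python3 -m pendant '[{"xyz":[-12,37,8],"turn":0.05},{"xyz":[-12,37,8],"turn":0.05},{"xyz":[-12,37,8],"turn":0.05},{"xyz":[-12,37,8],"turn":0},{"xyz":[0,0,0],"turn":0}]' && python3 -c "
from rod import *
st();print(np.array(arm.state()['tool_rot'])@[.9994,-.0005,-.0354])"
```

```text
t: 28.48
eef_pos: [0.1202, 0.5102, 0.539]
tool_rot: [[-0.196, 0.954, 0.228], [0.845, 0.282, -0.454], [-0.497, 0.103, -0.861]]
wrist_force: [-1.0, -0.2, -0.8]
finger_gap: 0.0166
t 28.475 tcp [0.1202 0.5102 0.539 ] z [ 0.228 -0.454 -0.861] y [0.954 0.282 0.103] q [-2.32  0.49  1.27  1.4  -0.02  1.89 -0.76] F [-1.  -0.2 -0.8] gap 0.0166
[-0.20490117  0.86041112 -0.46664975]
```

```bash
python3 -m pendant '[{"xyz":[0,10,-40],"turn":0},{"xyz":[0,10,-40],"turn":0},{"xyz":[0,10,-40],"turn":0},{"xyz":[0,10,-40],"turn":0}]' && python3 -c "
from rod import *
st();print(np.array(arm.state()['tool_rot'])@[.9994,-.0005,-.0354])"
```

```text
t: 28.98
eef_pos: [0.1104, 0.5718, 0.5948]
tool_rot: [[-0.302, 0.914, 0.269], [0.833, 0.391, -0.392], [-0.464, 0.106, -0.879]]
wrist_force: [11.3, -5.9, 7.8]
finger_gap: 0.017
t 28.975 tcp [0.1104 0.5718 0.5948] z [ 0.269 -0.392 -0.879] y [0.914 0.391 0.106] q [-2.22  0.59  1.29  1.15 -0.1   1.99 -0.59] F [11.3 -5.9  7.8] gap 0.017
[-0.31209466  0.84584104 -0.43267034]
```

```bash
python3 -m pendant '[{"xyz":[-36,20,30],"turn":0},{"xyz":[-42,20,34],"turn":0},{"xyz":[-42,20,34],"turn":0},{"xyz":[-42,20,34],"turn":0},{"xyz":[-42,20,34],"turn":0},{"xyz":[-42,20,34],"turn":0},{"xyz":[-42,20,34],"turn":0},{"xyz":[-42,20,34],"turn":0},{"xyz":[-42,20,34],"turn":0},{"xyz":[-30,15,25],"turn":0}]' && python3 -c "
from rod import *
st();print(np.array(arm.state()['tool_rot'])@[.9994,-.0005,-.0354]);plan([.32,-.42,.42],14);plan([.32,-.42,.42],14)"
```

```text
t: 30.22
eef_pos: [0.5055, 0.1751, 0.5034]
tool_rot: [[-0.311, 0.913, 0.263], [0.825, 0.397, -0.403], [-0.473, 0.092, -0.876]]
wrist_force: [0.2, 1.1, -1.0]
finger_gap: 0.0169
t 30.225 tcp [0.5055 0.1751 0.5034] z [ 0.263 -0.403 -0.876] y [0.913 0.397 0.092] q [-1.7   0.19  1.27  1.68  0.33  1.34 -0.11] F [ 0.2  1.1 -1. ] gap 0.0169
[-0.32021002  0.83816334 -0.44158978]
turn 0.103 shift after turn [-434.2 -370.3  264.3] shift w/o turn [-393.6 -413.1  264.3]
turn 0.103 shift after turn [-434.2 -370.3  264.3] shift w/o turn [-393.6 -413.1  264.3]
```

```bash
python3 -m pendant '[{"xyz":[-34,-36,20],"turn":0},{"xyz":[-38,-40,24],"turn":0},{"xyz":[-38,-40,24],"turn":0},{"xyz":[-38,-40,24],"turn":0},{"xyz":[-38,-40,24],"turn":0},{"xyz":[-38,-40,24],"turn":0},{"xyz":[-38,-40,24],"turn":0},{"xyz":[-38,-40,24],"turn":0},{"xyz":[-38,-40,24],"turn":0},{"xyz":[-38,-40,24],"turn":0}]' && python3 -c "
from rod import *
st();R=np.array(arm.state()['tool_rot']);print(R@[.9994,-.0005,-.0354]);print('down',-R[2], 'in',R.T@[-.6,.8,0])"
```

```text
t: 31.48
eef_pos: [0.3309, -0.3267, 0.4524]
tool_rot: [[-0.298, 0.922, 0.248], [0.818, 0.38, -0.432], [-0.492, 0.074, -0.867]]
wrist_force: [2.9, 0.1, -0.7]
finger_gap: 0.0168
t 31.475 tcp [ 0.3309 -0.3267  0.4524] z [ 0.248 -0.432 -0.867] y [0.922 0.38  0.074] q [-0.29 -0.31  0.67  2.05  0.61  0.98  0.51] F [ 2.9  0.1 -0.7] gap 0.0168
[-0.30674681  0.83269532 -0.46106255]
down [ 0.49202704 -0.07420339  0.86741181] in [ 0.83309665 -0.24908268 -0.49387022]
```

```bash
python3 -m pendant '[{"xyz":[20,-8,35],"turn":0},{"xyz":[20,-8,35],"turn":0},{"xyz":[20,-8,35],"turn":0},{"xyz":[20,-8,35],"turn":0},{"xyz":[10,-4,18],"turn":0}]' && python3 -c "
from rod import *
st();R=np.array(arm.state()['tool_rot']);print(R@[.9994,-.0005,-.0354]);print('down',-R[2], 'in',R.T@[-.6,.8,0])"
```

```text
t: 32.1
eef_pos: [0.2979, -0.3408, 0.2616]
tool_rot: [[-0.276, 0.931, 0.239], [0.829, 0.356, -0.431], [-0.487, 0.079, -0.87]]
wrist_force: [1.0, -0.7, -1.7]
finger_gap: 0.017
t 32.1 tcp [ 0.2979 -0.3408  0.2616] z [ 0.239 -0.431 -0.87 ] y [0.931 0.356 0.079] q [-0.27 -0.05  0.94  2.37  0.65  0.39  0.46] F [ 1.  -0.7 -1.7] gap 0.017
[-0.2845907   0.84349767 -0.45560245]
down [ 0.48665186 -0.07944808  0.86997584] in [ 0.8286205  -0.27343486 -0.48848895]
```

```bash
python3 -m pendant '[{"xyz":[13,-2,22],"turn":0},{"xyz":[13,-2,22],"turn":0},{"xyz":[13,-2,22],"turn":0}]' && python3 -c "
from rod import *
st();R=np.array(arm.state()['tool_rot']);print(R@[.9994,-.0005,-.0354]);print('down',-R[2], 'in',R.T@[-.6,.8,0])"
```

```text
t: 32.48
eef_pos: [0.2944, -0.3424, 0.2138]
tool_rot: [[-0.278, 0.934, 0.224], [0.822, 0.352, -0.448], [-0.497, 0.059, -0.865]]
wrist_force: [-0.0, -0.2, -1.7]
finger_gap: 0.0169
t 32.475 tcp [ 0.2944 -0.3424  0.2138] z [ 0.224 -0.448 -0.865] y [0.934 0.352 0.059] q [0.19 0.1  0.49 2.42 0.82 0.23 0.25] F [-0.  -0.2 -1.7] gap 0.0169
[-0.28637737  0.83686281 -0.46658591]
down [ 0.49749166 -0.05918346  0.86544749] in [ 0.82422447 -0.2788205  -0.49286221]
```

```bash
python3 -m pendant '[{"xyz":[18,-4,8],"turn":0},{"xyz":[18,-4,8],"turn":0},{"xyz":[18,-4,8],"turn":0}]' && python3 -c "
from rod import *
st();R=np.array(arm.state()['tool_rot']);print(R@[.9994,-.0005,-.0354]);print('down',-R[2], 'in',R.T@[-.6,.8,0])"
```

```text
t: 32.85
eef_pos: [0.2753, -0.3269, 0.1762]
tool_rot: [[-0.302, 0.937, 0.178], [0.827, 0.35, -0.44], [-0.474, 0.015, -0.88]]
wrist_force: [0.1, -0.2, -1.8]
finger_gap: 0.0167
t 32.85 tcp [ 0.2753 -0.3269  0.1762] z [ 0.178 -0.44  -0.88 ] y [0.937 0.35  0.015] q [ 0.86  0.17 -0.24  2.45  1.25  0.31 -0.19] F [ 0.1 -0.2 -1.8] gap 0.0167
[-0.30830593  0.84195832 -0.44284015]
down [ 0.47427824 -0.01475467  0.88025136] in [ 0.84267492 -0.28185361 -0.4587565 ]
```

```bash
python3 -m pendant '[{"xyz":[-15,5,-40],"turn":0},{"xyz":[-12,12,-45],"turn":0},{"xyz":[-2,38,-38],"turn":0},{"xyz":[-2,44,-34],"turn":0},{"xyz":[2,44,-34],"turn":0},{"xyz":[6,44,-34],"turn":0},{"xyz":[10,44,-34],"turn":0},{"xyz":[15,44,-30],"turn":0},{"xyz":[15,44,-30],"turn":0}]' && python3 -c "
from rod import *
st();plan([.48,.3,.45]);plan([-.1,.62,.45])"
```

```text
t: 33.98
eef_pos: [0.5093, -0.0714, 0.4392]
tool_rot: [[-0.276, 0.95, 0.145], [0.838, 0.312, -0.447], [-0.47, -0.002, -0.883]]
wrist_force: [0.6, -1.0, 0.0]
finger_gap: 0.0168
t 33.975 tcp [ 0.5093 -0.0714  0.4392] z [ 0.145 -0.447 -0.883] y [ 0.95   0.312 -0.002] q [ 0.53  0.11 -0.74  1.8   0.59  1.26 -0.07] F [ 0.6 -1.   0. ] gap 0.0168
turn 0.0 shift after turn [ 314.4   88.  -179.8] shift w/o turn [ 314.4   88.  -179.8]
turn 0.0 shift after turn [ 742.9 -363.2 -406.9] shift w/o turn [ 742.9 -363.2 -406.9]
```

```bash
python3 -m pendant '[{"xyz":[45,14,-25],"turn":0},{"xyz":[50,14,-28],"turn":0},{"xyz":[50,10,-28],"turn":0},{"xyz":[50,8,-28],"turn":0},{"xyz":[50,4,-28],"turn":0},{"xyz":[50,0,-28],"turn":0},{"xyz":[46,-15,-25],"turn":0},{"xyz":[42,-25,-22],"turn":0},{"xyz":[36,-38,-19],"turn":0},{"xyz":[34,-42,-18],"turn":0}]' && python3 -m pendant '[{"xyz":[34,-42,-18],"turn":0},{"xyz":[34,-42,-18],"turn":0},{"xyz":[34,-42,-18],"turn":0},{"xyz":[34,-42,-18],"turn":0},{"xyz":[30,-44,-16],"turn":0},{"xyz":[26,-44,-14],"turn":0}]' && python3 -c "
from rod import *
st();plan([-.25,.68,.45])"
```

```text
t: 35.22
eef_pos: [0.285, 0.4045, 0.4395]
tool_rot: [[-0.255, 0.958, 0.129], [0.841, 0.286, -0.46], [-0.478, -0.008, -0.878]]
wrist_force: [-0.9, 0.6, -1.8]
finger_gap: 0.017
t: 35.98
eef_pos: [-0.0252, 0.5415, 0.4343]
tool_rot: [[-0.238, 0.962, 0.131], [0.841, 0.272, -0.468], [-0.486, -0.001, -0.874]]
wrist_force: [0.4, 0.8, -1.6]
finger_gap: 0.0168
t 35.975 tcp [-0.0252  0.5415  0.4343] z [ 0.131 -0.468 -0.874] y [ 0.962  0.272 -0.001] q [-1.08  0.55 -1.01  1.41  0.34  1.92 -1.82] F [ 0.4  0.8 -1.6] gap 0.0168
turn 0.0 shift after turn [ 162.4 -178.7 -108. ] shift w/o turn [ 162.4 -178.7 -108. ]
```

```bash
python3 -m pendant '[{"xyz":[44,-31,-25],"turn":0},{"xyz":[44,-31,-25],"turn":0},{"xyz":[44,-31,-25],"turn":0},{"xyz":[40,-10,-25],"turn":0},{"xyz":[12,0,-41],"turn":0},{"xyz":[12,0,-41],"turn":0}]' && python3 -c "
from rod import *
st()"
```

```text
t: 36.72
eef_pos: [-0.15, 0.682, 0.484]
tool_rot: [[-0.246, 0.963, 0.109], [0.891, 0.269, -0.366], [-0.381, 0.007, -0.924]]
wrist_force: [-0.9, -0.4, -1.0]
finger_gap: 0.0169
t 36.725 tcp [-0.15   0.682  0.484] z [ 0.109 -0.366 -0.924] y [0.963 0.269 0.007] q [-1.8   0.62 -0.1   0.93  0.05  1.99 -1.61] F [-0.9 -0.4 -1. ] gap 0.0169
```

```bash
python3 -m pendant '[{"xyz":[10,0,-42],"turn":0},{"xyz":[8,0,-42],"turn":0},{"xyz":[5,0,-42],"turn":0},{"xyz":[0,0,-42],"turn":0},{"xyz":[0,0,-42],"turn":0}]' && python3 -c "
from rod import *
st();print(np.array(arm.state()['tool_rot'])@[.9994,-.0005,-.0354])"
```

```text
t: 37.35
eef_pos: [-0.155, 0.6671, 0.6309]
tool_rot: [[-0.264, 0.963, 0.06], [0.957, 0.269, -0.107], [-0.119, 0.029, -0.992]]
wrist_force: [-0.1, -0.0, -0.9]
finger_gap: 0.017
t 37.35 tcp [-0.155   0.6671  0.6309] z [ 0.06  -0.107 -0.992] y [0.963 0.269 0.029] q [-1.99  0.5   0.27  0.78 -0.1   1.99 -1.51] F [-0.1 -0.  -0.9] gap 0.017
[-0.26635382  0.96025484 -0.08378574]
```

```bash
python3 -m pendant '[{"xyz":[0,0,-35],"turn":0},{"xyz":[0,0,0],"turn":0}]' && python3 -c "
from rod import *
d,v,py,pz=rod('w7.png');st();print(np.array(d['s']['tool_rot'])@v)"
```

```text
t: 37.6
eef_pos: [-0.1522, 0.6588, 0.6487]
tool_rot: [[-0.262, 0.963, 0.055], [0.961, 0.266, -0.079], [-0.091, 0.032, -0.995]]
wrist_force: [-0.4, -0.8, -1.3]
finger_gap: 0.0167
[[66.0, 0.4, 52.9, 403.0], [70.0, 0.4, 52.8, 419.0], [74.0, 0.1, 52.6, 417.0], [78.0, 0.4, 52.4, 458.0], [82.0, 0.1, 52.4, 473.0], [86.0, 0.2, 52.3, 486.0], [90.0, 0.4, 52.1, 501.0], [94.0, 0.2, 51.9, 528.0], [98.0, 0.2, 51.9, 543.0], [102.0, 0.2, 51.6, 216.0]] tip x 0.1012
rod dir in tool [ 0.9994 -0.0045 -0.0342] y0,z0 mm 0.6 55.2
t 37.65 tcp [-0.1524  0.6592  0.6473] z [ 0.055 -0.082 -0.995] y [0.963 0.266 0.032] q [-2.01  0.48  0.29  0.78 -0.1   1.99 -1.51] F [ 0.3  0.5 -1.6] gap 0.0166
[-0.26848388  0.96159655 -0.0569954 ]
```

```bash
python3 -m pendant '[{"xyz":[0,0,-42],"turn":0},{"xyz":[0,0,-36],"turn":0},{"xyz":[0,0,0],"turn":0}]' && python3 -c "
from rod import *
st();print(np.array(arm.state()['tool_rot'])@[.9994,-.001,-.0345])"
```

```text
t: 38.02
eef_pos: [-0.1498, 0.6414, 0.6825]
tool_rot: [[-0.265, 0.963, 0.044], [0.964, 0.266, -0.026], [-0.036, 0.035, -0.999]]
wrist_force: [0.1, 0.4, -1.1]
finger_gap: 0.0171
t 38.025 tcp [-0.1498  0.6414  0.6825] z [ 0.044 -0.026 -0.999] y [0.963 0.266 0.035] q [-2.03  0.44  0.32  0.77 -0.1   1.99 -1.51] F [ 0.1  0.4 -1.1] gap 0.0171
[-0.26736106  0.96359013 -0.00193098]
```

```bash
python3 -m pendant '[{"xyz":[0,0,45],"turn":0},{"xyz":[-20,30,45],"turn":0},{"xyz":[-28,46,26],"turn":0},{"xyz":[-28,46,20],"turn":0},{"xyz":[-30,46,20],"turn":0},{"xyz":[-34,44,20],"turn":0},{"xyz":[-38,42,20],"turn":0},{"xyz":[-42,35,15],"turn":0},{"xyz":[-48,28,13],"turn":0},{"xyz":[-50,28,13],"turn":0}]' && python3 -c "
from rod import *
st();print(np.array(arm.state()['tool_rot'])@[.9994,-.001,-.0345]);plan([.5,.15,.4]);plan([.486,-.24,.257])"
```

```text
t: 39.28
eef_pos: [0.2858, 0.4169, 0.4573]
tool_rot: [[-0.276, 0.96, 0.043], [0.96, 0.277, -0.029], [-0.04, 0.033, -0.999]]
wrist_force: [1.2, 0.5, -0.8]
finger_gap: 0.0169
t 39.275 tcp [0.2858 0.4169 0.4573] z [ 0.043 -0.029 -0.999] y [0.96  0.277 0.033] q [-1.57  0.08  0.53  1.72  0.01  1.36 -0.76] F [ 1.2  0.5 -0.8] gap 0.0169
[-0.27820657  0.96050088 -0.0055478 ]
turn 0.0 shift after turn [-313.1  129.8   74.1] shift w/o turn [-313.1  129.8   74.1]
turn 0.0 shift after turn [-678.1    3.5  227.8] shift w/o turn [-678.1    3.5  227.8]
```

```bash
python3 -m pendant '[{"xyz":[-52,22,12],"turn":0},{"xyz":[-52,22,12],"turn":0},{"xyz":[-52,22,12],"turn":0},{"xyz":[-52,22,12],"turn":0},{"xyz":[-54,10,14],"turn":0},{"xyz":[-54,0,14],"turn":0},{"xyz":[-54,-8,18],"turn":0},{"xyz":[-54,-14,20],"turn":0},{"xyz":[-54,-16,22],"turn":0},{"xyz":[-40,-14,16],"turn":0}]' && cat > fin.py <<'E'
from tube import *
def fin(v=np.array([.9994,-.001,-.0345])):
    s=arm.state();R=np.array(s['tool_rot']);p=np.array(s['eef_pos'])
    tip=p+R@(np.array([.0517,.0003,.0534])+.08*v); st()
    print('tip',tip.round(4),'dir',(R@v).round(4),'shift',(R.T@(np.array([.4509,-.1130,.206])-tip)*1000).round(1))
E
python3 -c "
from fin import *
fin()"
```

```text
t: 40.52
eef_pos: [0.4855, -0.0908, 0.3238]
tool_rot: [[-0.276, 0.96, 0.049], [0.96, 0.277, -0.027], [-0.039, 0.039, -0.998]]
wrist_force: [-0.1, 0.4, -0.8]
finger_gap: 0.0167
t 40.525 tcp [ 0.4855 -0.0908  0.3238] z [ 0.049 -0.027 -0.998] y [0.96  0.277 0.039] q [-0.78  0.18  1.    1.99 -0.16  1.    0.57] F [-0.1  0.4 -0.8] gap 0.0167
tip [0.4518 0.0344 0.2681] dir [-0.2785  0.9604 -0.0049] shift [-138.8  -44.2   65.9]
```

```bash
python3 -m pendant '[{"xyz":[-30,-10,14],"turn":0},{"xyz":[-35,-12,16],"turn":0},{"xyz":[-35,-11,16],"turn":0},{"xyz":[-12,-4,6],"turn":0},{"xyz":[0,0,0],"turn":0},{"xyz":[0,0,0],"turn":0}]' && python3 -c "
from fin import *
d,v,py,pz=rod('w8.png');fin(v)"
```

```text
t: 41.28
eef_pos: [0.4811, -0.2165, 0.2722]
tool_rot: [[-0.271, 0.962, 0.047], [0.962, 0.272, -0.027], [-0.039, 0.038, -0.999]]
wrist_force: [-0.1, -0.2, -2.0]
finger_gap: 0.0163
[[66.0, 0.2, 52.8, 410.0], [70.0, 0.3, 52.7, 418.0], [74.0, 0.1, 52.6, 418.0], [78.0, 0.1, 52.5, 447.0], [82.0, 0.1, 52.3, 457.0], [86.0, 0.2, 52.1, 481.0], [90.0, 0.2, 52.0, 496.0], [94.0, 0.2, 51.8, 522.0], [98.0, 0.2, 51.6, 553.0], [102.0, 0.2, 51.3, 212.0]] tip x 0.1011
rod dir in tool [ 0.9992 -0.0012 -0.0406] y0,z0 mm 0.3 55.6
t 41.325 tcp [ 0.4812 -0.2164  0.2722] z [ 0.047 -0.027 -0.999] y [0.961 0.273 0.038] q [-0.42  0.34  0.96  1.98 -0.35  0.93  0.98] F [-0.  -0.3 -1.9] gap 0.0164
tip [ 0.448  -0.0911  0.217 ] dir [-0.2741  0.9617  0.0014] shift [-21.4  -3.6  11.7]
```

Rod level within 0.1°. One last small correction, then checks from the fixed cameras.

```bash
python3 -m pendant '[{"xyz":[-11,-1,6],"turn":0},{"xyz":[-8,-2,3],"turn":0},{"xyz":[0,0,0],"turn":0},{"xyz":[0,0,0],"turn":0},{"xyz":[0,0,0],"turn":0},{"xyz":[0,0,0],"turn":0}]' && python3 - <<'E'
from fin import *
fin(); ims=[]
d=grab('side','side9.png'); 
cv2.imwrite('pics/c9.png',cv2.resize(d['frame'][140:440,210:570],(792,660))[:600,...,::-1])
P=cloud(d); t=np.array([.4509,-.113,.206]); m=(np.linalg.norm(P-t,axis=-1)<.05); q=P[m]; print(m.sum(), 'rod pts y max',q[np.argsort(q[:,1])[-8:]].round(3).tolist() if len(q) else '')
e=grab('top','top9.png');P=cloud(e);L=np.stack([(P-M)@RT[:,i] for i in range(3)],-1)
k=(L[...,0]<-.035)&(L[...,0]>-.062)&(abs(L[...,2]-.0055)<.015)&(abs(L[...,1])<.1);print('grip travel',np.median(L[k][:,1]) if k.sum() else None,k.sum())
E
```

```text
t: 42.08
eef_pos: [0.4851, -0.2351, 0.2638]
tool_rot: [[-0.275, 0.96, 0.048], [0.961, 0.276, -0.026], [-0.039, 0.039, -0.998]]
wrist_force: [0.2, -0.2, -1.2]
finger_gap: 0.0167
t 42.075 tcp [ 0.4851 -0.2351  0.2638] z [ 0.048 -0.026 -0.998] y [0.96  0.276 0.039] q [-0.36  0.37  0.93  1.97 -0.38  0.92  1.04] F [ 0.2 -0.2 -1.2] gap 0.0167
tip [ 0.4515 -0.1099  0.2082] dir [-0.2774  0.9607 -0.0043] shift [-2.7 -1.5  2.2]
67 rod pts y max [[0.456, -0.12, 0.212], [0.448, -0.119, 0.213], [0.448, -0.119, 0.21], [0.454, -0.119, 0.212], [0.452, -0.118, 0.213], [0.452, -0.118, 0.207], [0.452, -0.117, 0.209], [0.452, -0.114, 0.211]]
grip travel 0.061775881601519145 55
```

View pics/c9.png

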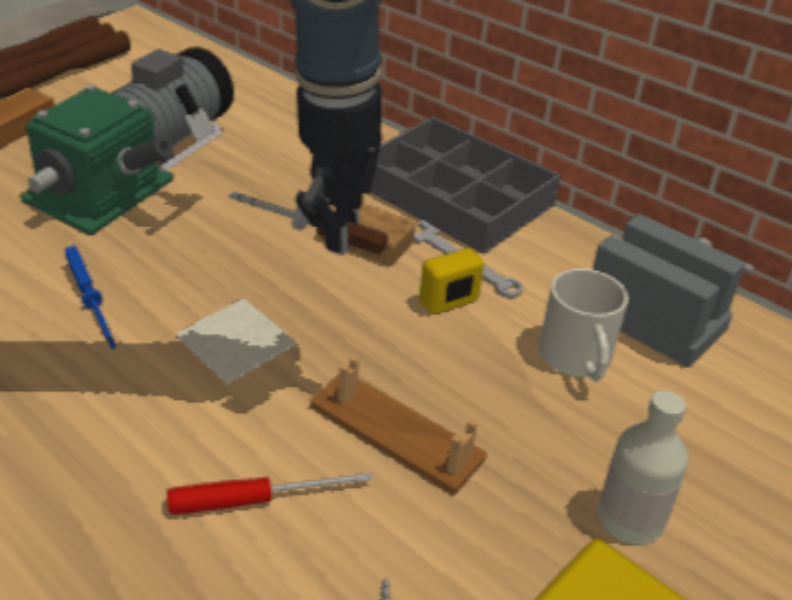

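The gate must be all the way to its stop. My -2 mm row ran while the fingers were opening, so I'll check the measurement's bias against the shut state.

```bash
python3 - <<'E'
from tube import *
w=load('w2.png')
def grip(d):
    P=cloud(d);L=np.stack([(P-M)@RT[:,i] for i in range(3)],-1)*1000
    k=(L[...,0]<-30)&(L[...,0]>-62)&(abs(L[...,2]-5.5)<15)&(abs(L[...,1])<100)&(d['frame'].max(-1)<60)
    v,u=np.nonzero(k); return k.sum(),np.percentile(L[k][:,1],[5,50,95]).round(1),(u.mean().round(2),v.mean().round(2))
for a in('top','side'):
    for i in('0','9'): print(a,i,grip(load(a+i+'.png')))
E
```

```text
top 0 (np.int64(61), array([-8.4, -2.1,  3.5]), (np.float64(244.75), np.float64(236.48)))
top 9 (np.int64(46), array([57.2, 62.4, 67.3]), (np.float64(241.5), np.float64(210.0)))
side 0 (np.int64(52), array([-6.7, -3.2,  4.8]), (np.float64(278.5), np.float64(192.0)))
side 9 (np.int64(48), array([57.2, 60.6, 70.1]), (np.float64(293.6), np.float64(182.85)))
```

The gate moved 64–65 mm from a start of about 1–2 mm, so it's at its stop. The tip is within 3 mm of the target in both measurements. Handing in.

```bash
python3 -c "
from fin import *
fin(); print(arm.finish_job())"
```

```text
t 42.175 tcp [ 0.4851 -0.2351  0.2638] z [ 0.048 -0.026 -0.998] y [0.96  0.276 0.039] q [-0.36  0.37  0.93  1.97 -0.38  0.92  1.04] F [-0.5 -0.1 -2.1] gap 0.0166
tip [ 0.4515 -0.1099  0.2082] dir [-0.2774  0.9607 -0.0043] shift [-2.7 -1.5  2.2]
the job is handed in; nothing more can be done
None
```

The job is done and handed in at 42.2 s of the 59 s allowed; `finish_job()` gave no verdict. I slid the gate to its stop, took the rod from the cradle and pushed it down the tube until the collar stopped. I then drew it out, and it ended level in the gripper over the tile.

- **Tilting the tool:** moves only turn the tool about its own axis. I tilted it about 36° for the slope, and levelled it again afterwards, by driving the arm against its joint limits high above the bench. The levelling took three tries, and the first two only partly worked.
- **Gate:** the push met about 16 N at the stop. The fixed cameras show 64.5 mm (top) and 63.8 mm (side) of movement from a start of about 1–2 mm. That fits the 65 mm stop to about 1 mm, but does not prove it exactly. I commanded a 2 mm pull-back while opening the fingers, and neither camera shows that the gate followed it.
- **Insertion:** the rod stopped advancing at about 15 N and the side picture shows the collar on the mouth. It read 2.3 mm past the expected depth, which I put down to calibration. The rod turned about 1° in the grip during the push.
- **Final pose:** the tip is at about (0.4515, -0.110, 0.208) m, roughly 3 mm from the tile's centre and 20 cm above it. The side camera's depth agrees within about 5 mm. The rod is level to about 0.3°.
- **Other things on the bench:** they look undisturbed in the last side picture. I did not measure each one.

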